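# Air the stoppers of the chalk jars

### The job

The glass jars have been washed and must air: take the stopper out of every jar that has one, rocking it from side to side across its stirrup as you lift until it comes free, because a straight pull brings the jar up with it, and the jars must stay standing on the matting. Reach through the opening in the top of the cabinet and hang each stopper by its stirrup on a hook of its own, without you or the stopper touching the cabinet. Leave the other gear where it is.

Things in the scene. Friction and masses are not known exactly. Their poses are not given: they have to be found in the camera images.
- cabinet: grey steel airing cabinet, 200 deep (x) x 480 wide (y) x 150 high, standing on the matting and fixed; origin at the centre of its underside, its -x side faces the robot, z up. Its only opening is in the top: 140 (x) x 435 (y), centred, framed by a rim 8 thick; walls 12 thick, floor 12 thick. No part of it may be touched.
- hook0 (a point): first of four steel hooks on the cabinet's rear (+x) inner wall, fixed; may be touched. Point: on top of the 8 thick rod where a stirrup hangs, 32 below the rim's top, 42 behind (+x of) the cabinet's centre; axes as the cabinet's. Level rod along x from the wall, 46 behind the point; its upturned end rises 12 above the point, front face 24 in front (-x). Opening's front edge is 112 in front.
- hook1 (a point): the second hook, as hook0, 95 further along the cabinet's +y
- hook2 (a point): the third hook, as hook0, 190 from it along the cabinet's +y
- hook3 (a point): the last hook, as hook0, 285 from it along the cabinet's +y
- jar0: loose clear glass jar, 96 diameter, 95 high, 1.05 kg (10 N), neck bore 41; origin under its centre, z up. If it has no stopper, leave it. Two sprung grips in the neck, at its +y and -y, catch over a bead on the stopper, about 7 N each, so a straight pull lifts the jar. Leaning the stopper 0.2 to 0.25 rad to +y or -y, pivoting on the side it leans to, frees the other side.
- stopper0_grip (a point): stopper of jar 0 (may be absent), 200 g: mid-width of its steel stirrup at grip height; z up, y across the stirrup, axes as the jar's when closed. Stirrup 46 wide (y; grip across this, on the legs' outer faces), 14 thick (x), top 16 above the point. Window 34 wide, from 32 below to 8 above, open along x. Cap 48 diameter, 32 to 40 below, rests on the jar's rim; cork to 70 below; bead 35 diameter 60 below.
- stopper0_eye (a point): middle of the underside of the top bar of stopper 0's stirrup, 8 above its grip point; same axes. The bar rests here on the hook when hung.
- jar1: loose clear glass jar, 96 diameter, 95 high, 1.05 kg (10 N), neck bore 41; origin under its centre, z up. If it has no stopper, leave it. Two sprung grips in the neck, at its +y and -y, catch over a bead on the stopper, about 7 N each, so a straight pull lifts the jar. Leaning the stopper 0.2 to 0.25 rad to +y or -y, pivoting on the side it leans to, frees the other side.
- stopper1_grip (a point): stopper of jar 1 (may be absent), 200 g: mid-width of its steel stirrup at grip height; z up, y across the stirrup, axes as the jar's when closed. Stirrup 46 wide (y; grip across this, on the legs' outer faces), 14 thick (x), top 16 above the point. Window 34 wide, from 32 below to 8 above, open along x. Cap 48 diameter, 32 to 40 below, rests on the jar's rim; cork to 70 below; bead 35 diameter 60 below.
- stopper1_eye (a point): middle of the underside of the top bar of stopper 1's stirrup, 8 above its grip point; same axes. The bar rests here on the hook when hung.
- jar2: loose clear glass jar, 96 diameter, 95 high, 1.05 kg (10 N), neck bore 41; origin under its centre, z up. If it has no stopper, leave it. Two sprung grips in the neck, at its +y and -y, catch over a bead on the stopper, about 7 N each, so a straight pull lifts the jar. Leaning the stopper 0.2 to 0.25 rad to +y or -y, pivoting on the side it leans to, frees the other side.
- stopper2_grip (a point): stopper of jar 2 (may be absent), 200 g: mid-width of its steel stirrup at grip height; z up, y across the stirrup, axes as the jar's when closed. Stirrup 46 wide (y; grip across this, on the legs' outer faces), 14 thick (x), top 16 above the point. Window 34 wide, from 32 below to 8 above, open along x. Cap 48 diameter, 32 to 40 below, rests on the jar's rim; cork to 70 below; bead 35 diameter 60 below.
- stopper2_eye (a point): middle of the underside of the top bar of stopper 2's stirrup, 8 above its grip point; same axes. The bar rests here on the hook when hung.
- jar3: loose clear glass jar, 96 diameter, 95 high, 1.05 kg (10 N), neck bore 41; origin under its centre, z up. If it has no stopper, leave it. Two sprung grips in the neck, at its +y and -y, catch over a bead on the stopper, about 7 N each, so a straight pull lifts the jar. Leaning the stopper 0.2 to 0.25 rad to +y or -y, pivoting on the side it leans to, frees the other side.
- stopper3_grip (a point): stopper of jar 3 (may be absent), 200 g: mid-width of its steel stirrup at grip height; z up, y across the stirrup, axes as the jar's when closed. Stirrup 46 wide (y; grip across this, on the legs' outer faces), 14 thick (x), top 16 above the point. Window 34 wide, from 32 below to 8 above, open along x. Cap 48 diameter, 32 to 40 below, rests on the jar's rim; cork to 70 below; bead 35 diameter 60 below.
- stopper3_eye (a point): middle of the underside of the top bar of stopper 3's stirrup, 8 above its grip point; same axes. The bar rests here on the hook when hung.
- kettlebell: bystander: loose cast-iron mini kettlebell, 100 diameter, 135 high; origin under its centre
- collar: bystander: loose steel lever-clamp collar, ring 76 diameter, 30 high, lying flat; origin under its centre
- hexkey: bystander: loose chrome hex key, 120 long, lying flat; origin near its middle
- chalk_jar: bystander: loose closed glass jar, 80 diameter, 110 high, at the back; origin under its centre

How it is judged:
At the end, for the whole second after the job is handed in: Every stopper present hangs still and upright (within 0.3 rad) from a hook, the underside of its stirrup bar within 20 mm of the hook's hanging point; all jars stand upright on the matting ((distance between stopper0_eye and hook0 below 0.02 m or distance between stopper0_eye and hook1 below 0.02 m or distance between stopper0_eye and hook2 below 0.02 m or distance between stopper0_eye and hook3 below 0.02 m) and angle between each of stopper0_grip, stopper1_grip, stopper2_grip, stopper3_grip's own z axis and vertical below 0.3 rad and linear speed of each of stopper0, stopper1, stopper2, stopper3 below 0.03 m/s and (distance between stopper1_eye and hook0 below 0.02 m or distance between stopper1_eye and hook1 below 0.02 m or distance between stopper1_eye and hook2 below 0.02 m or distance between stopper1_eye and hook3 below 0.02 m) and (distance between stopper2_eye and hook0 below 0.02 m or distance between stopper2_eye and hook1 below 0.02 m or distance between stopper2_eye and hook2 below 0.02 m or distance between stopper2_eye and hook3 below 0.02 m) and (distance between stopper3_eye and hook0 below 0.02 m or distance between stopper3_eye and hook1 below 0.02 m or distance between stopper3_eye and hook2 below 0.02 m or distance between stopper3_eye and hook3 below 0.02 m) and angle between each of jar0, jar1, jar2, jar3's own z axis and vertical below 0.08 rad and height (world z) of each of jar0, jar1, jar2, jar3 below 0.01 m); the robot touches nothing.
It fails at once if the robot or a stopper touches the cabinet itself (over 1 N; hooks are not meant) (contact force between any of the fingers, the arm, stopper0, stopper1, stopper2, stopper3 and cabinet above 1 N).
It fails at once if a jar is lifted more than 12 mm off the matting or tipped more than 0.25 rad (height (world z) of any of jar0, jar1, jar2, jar3 above 0.018 m or angle between any of jar0, jar1, jar2, jar3's own z axis and vertical above 0.25 rad).
It fails at once if other gear on the matting is moved more than 50 mm (distance of any of kettlebell, collar, hexkey, chalk_jar from where it was at the start of the episode above 0.05 m).
Of stopper0, stopper1, stopper2, stopper3 only 3 to 4 are there at a start; the rules pass over those that are not, and their reading is None.
At some moment in a run one of jar0, jar1, jar2, jar3 may be knocked a few centimetres aside while the robot is not near it.
It also fails if it takes over 210 s, if anything falls off the work surface, if the arm or the gripper's body presses on something with over 40 N, if the wrist force passes 120 N, or if a joint passes its speed limit or range.

### The arm

A 7-joint arm with a two-finger parallel gripper is mounted at the origin on the work surface. World frame = base frame: x ahead of the robot, y to its left, z up, the work surface at z = 0. Lengths are in m, angles in rad, forces in N, time in s.
With the tool pointing down it reaches from about 0.375 to 0.925 m from the base axis. Payload 3.1 kg.
Tool frame: the origin (TCP) lies at the very end of the fingers, on their centre line; the grasp point (between the pads) lies 19 mm behind it; x points along the fingers, y is the direction in which the jaws open and shut, and the axes are right-handed (so a half turn about x gives the same grasp; the last joint's range is limited). The gripper opens to 85 mm and grips with 20 to 120 N. Pads are 22 mm wide; open, the fingers measure 114 mm over their backs; the gripper's body (76 mm by 85 mm) begins 54 mm behind the grasp point. The pads swing forward as they close: fully open they stand 13 mm farther back than shut.
Start: joints at [-1.232, 0.383, 0.044, 1.598, -0.018, 1.161, -0.05], TCP at [0.275, 0.589, 0.231] pointing down, gripper open.
Joint ranges: [-2.61, 2.61], [-0.41, 2.15], [-1.48, 1.57], [0, 2.5], [-1.57, 4.71], [0.05, 1.97], [-2.85, 2.85]. Speed limits (rad/s): [2.79, 2.79, 3.14, 3.14, 3.14, 3.14, 3.14].

### API

Orientations are given as a rotation vector (axis times angle).
In Python, from bench import telemetry, viewer, env gives the robot as it stands.
- The arm moves only by the tool jog_arm, never from a script. Its argument "increments" is one flat list of numbers, 7 for each row, row after row: the shift along the world's x, y, z in cm, then the turn, a rotation vector about the world's x, y, z in degrees, then the finger opening in cm, from 0 to 8.54. A call has 1 to 12 rows; each row shifts and turns the commanded pose from where the row before left it; what a row does not reach is not made up. A row lasts 1/8 s, in which the tool goes at most 62.5 mm and 10.7 degrees, less where a joint would pass 70% of its speed; a pose out of reach is approached as far as the arm can. A call is refused whole if a number of a shift passes 6.25 or a number of a turn 10.7, either way. A call with a gripper value outside its range is refused whole. The fingers move at their own pace and stop on an object; "grip_force" is the grip in N (left out, the last holds). Time passes only in rows, so rows that do not move let the fingers close. It gives the time, the measured TCP pose, the force and the opening at its end, in the units of the state.
- telemetry.state(): the state, without advancing time (a new reading comes with each control period).
- viewer.read_camera(name): name is "side" or "top"; returns the picture (420x560x3 uint8, red, green, blue); there is no depth.
- viewer.get_calibration(name): a dict with "vertical_fov" (degrees; the focal length in pixels is half the picture's height over the tangent of half this angle, whatever the lens; pixels are square), "cx", "cy" (the principal point, pixels), "R" (3x3) and "t" (3): a world point X has camera coordinates R X + t. Camera axes: x right, y down, z forward; pixel columns grow to the right and rows downward; lengths in m; the calibration is good to about 2 mm. A picture is of the moment at which its call begins. get_calibration takes no time and is no camera call.
- env.finish_job(): hands the job in, once; it reports no verdict.
Trained networks look in the newest picture that a camera, given by its name, has taken for a name from the list of things; names that differ only in an ending like _2 or _b are one class to them, and where a whole thing is asked for, a point or a joint stands for the part that bears it (a point fixed in the world has none). Each returns a list of dicts, best first, with "p" (0 to 1); they miss things now and then, are a little off and sometimes report something else, mostly with a low value. They report only what shows in the picture. A call takes as long as a camera call.
- viewer.masks_of(query, camera): "pixels" (420x560 bool, what is visible of it) and "uv" ([column, row] in pixels, amid what is visible of it).
The state is a dict: "t": time; "joint_positions": joint angles; "qvel": joint speeds; "tau": joint torques, N m; "eef_pos": TCP position; "tool_rot": TCP orientation; "ft_force": force on the tool from outside, world axes, zero at the start; "moment": the same for the moment, N m; "grip_width": opening from 0.0 (shut) to 1.0 (fully open).
Only numpy, scipy, OpenCV 4.12 (cv2) and the standard library are available. Lean on these libraries where they do the work, as an engineer would, in place of code of your own. Each camera call takes 0.05 s, during which the arm holds its last target.

## Working session

There is one attempt and no reset: what is moved stays moved. The work goes in short steps, Python scripts to look and compute and a tool call to move; the robot and the scene stay as the last step left them, time stands still between calls to the robot, and variables do not carry over. Pictures are saved under pics/ and viewed, and the job is handed in when it is done.

Besides the shell and the picture viewer there is one more tool, called as name(argument=value, ...) on one line, values as JSON. jog_arm: Moves the arm, as the interface text tells. Its arguments: {"type":"object","properties":{"increments":{"type":"array"},"grip_force":{"type":"number"}},"required":["increments"]}

```bash
ls; mkdir -p pics
python3 - <<'E'
from bench import telemetry, viewer, env
import cv2
for n in ("side","top"):
    im=viewer.read_camera(n); cv2.imwrite(f"pics/{n}0.png",im[:,:,::-1])
    c=viewer.get_calibration(n); print(n,c)
print(telemetry.state())
E
```

```text
pics
side {'vertical_fov': 49.2571423083107, 'cx': 277.3835329598613, 'cy': 210.9613460491332, 'R': array([[ 0.91207543, -0.4098206 ,  0.01286437],
       [-0.26387493, -0.6107023 , -0.74660078],
       [ 0.31382868,  0.67756164, -0.66514794]]), 't': array([-0.54143189,  0.21401731,  1.27160185])}
top {'vertical_fov': 46.89501064633015, 'cx': 284.5063625936013, 'cy': 204.4876592727797, 'R': array([[ 0.01603535, -0.99971924,  0.01744457],
       [-0.989137  , -0.01841043, -0.14583913],
       [ 0.14611934, -0.01491648, -0.98915451]]), 't': array([-0.05077963,  0.57012667,  1.23153141])}
{'t': 0.1, 'joint_positions': array([-1.23177522,  0.38376854,  0.04381349,  1.59942371, -0.0178875 ,
        1.16120156, -0.0499022 ]), 'qvel': array([-5.62145296e-04, -1.95294593e-03, -3.42176963e-04, -3.27814399e-03,
       -4.95639944e-05,  2.27052786e-03, -9.95410614e-04]), 'tau': array([ 3.00232285e-03, -4.34724891e+01,  1.02937214e+00, -2.50453466e+01,
        1.08680726e-02,  5.43101531e-03, -1.47817929e-05]), 'eef_pos': array([0.27461779, 0.58819117, 0.2299994 ]), 'tool_rot': array([ 0.34064237,  1.54392016, -0.34440021]), 'ft_force': array([ 0.06936838, -0.54431333,  0.10190927]), 'moment': array([-0.03306849, -0.03637397, -0.00996228]), 'grip_width': 0.9973160797449873}
```

View pics/side0.png

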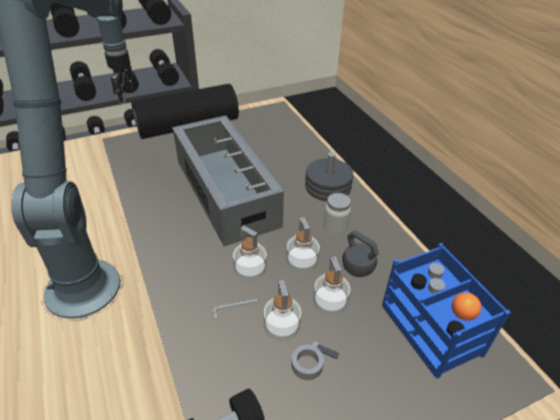

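View pics/top0.png

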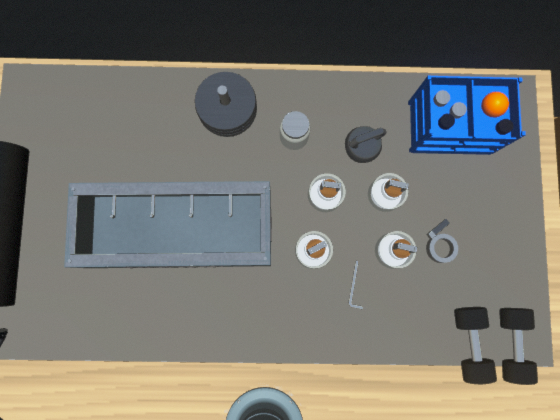

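All four jars appear stoppered. Next: masks and zoomed crops.

```bash
cat > h.py <<'E'
import numpy as np, cv2
from bench import telemetry, viewer, env
H=420
def cal(n):
    c=viewer.get_calibration(n); f=H/2/np.tan(np.radians(c['vertical_fov'])/2)
    return f,c['cx'],c['cy'],np.array(c['R']),np.array(c['t'])
def proj(n,X):
    f,cx,cy,R,t=cal(n); Y=np.atleast_2d(X)@R.T+t
    return np.c_[f*Y[:,0]/Y[:,2]+cx,f*Y[:,1]/Y[:,2]+cy]
def back(n,uv,z):
    f,cx,cy,R,t=cal(n); d=R.T@np.array([(uv[0]-cx)/f,(uv[1]-cy)/f,1]); o=-R.T@t
    return o+d*(z-o[2])/d[2]
E
python3 - <<'E'
from h import *
import pickle
out={}
for n in ("side","top"):
    im=viewer.read_camera(n)
    out[n]=im
    for q in ("stopper0_grip","jar0","cabinet","hook0","kettlebell","collar","hexkey"):
        m=viewer.masks_of(q,n); out[n,q]=m
        print(n,q,[(round(float(r['p']),2),np.round(r['uv'],1).tolist(),int(r['pixels'].sum())) for r in m])
pickle.dump(out,open('m0.pkl','wb'))
c=out['top'][160:290,280:440]; cv2.imwrite('pics/topz.png',cv2.resize(c[:,:,::-1],None,fx=5,fy=4.6,interpolation=cv2.INTER_CUBIC) if 0 else cv2.resize(c[:,:,::-1],(736,598),interpolation=cv2.INTER_CUBIC))
c=out['side'][210:350,200:400]; cv2.imwrite('pics/sidez.png',cv2.resize(c[:,:,::-1],(800,560),interpolation=cv2.INTER_CUBIC))
print(telemetry.state()['t'])
E
```

```text
side stopper0_grip [(0.65, [277.9, 298.9], 313)]
side jar0 [(0.93, [299.7, 252.8], 924), (0.9, [332.7, 295.6], 1137), (0.84, [280.5, 320.6], 1183), (0.83, [248.7, 261.9], 991), (0.65, [337.4, 212.8], 931)]
side cabinet [(0.66, [228.5, 183.3], 8635)]
side hook0 [(0.79, [244.7, 165.2], 304)]
side kettlebell [(0.87, [359.4, 254.0], 1237), (0.72, [230.8, 303.3], 193), (0.61, [328.7, 297.7], 1103)]
side collar [(0.63, [313.3, 353.0], 1000)]
side hexkey [(0.6, [248.9, 237.6], 320), (0.59, [232.0, 301.6], 197)]
top stopper0_grip [(0.86, [403.6, 243.4], 328)]
top jar0 [(0.97, [390.7, 249.7], 873), (0.76, [307.8, 252.9], 833), (0.69, [324.6, 195.2], 804), (0.66, [384.2, 196.0], 807)]
top cabinet [(0.82, [167.8, 223.5], 17110), (0.15, [322.3, 193.2], 869)]
top hook0 [(0.75, [189.8, 211.1], 222)]
top kettlebell [(0.57, [362.5, 143.8], 1158), (0.18, [330.1, 186.3], 284)]
top collar [(0.62, [442.5, 235.4], 638), (0.62, [397.3, 187.6], 351)]
top hexkey [(0.73, [353.5, 286.9], 143), (0.36, [402.5, 247.6], 334)]
0.9
```

View pics/topz.png

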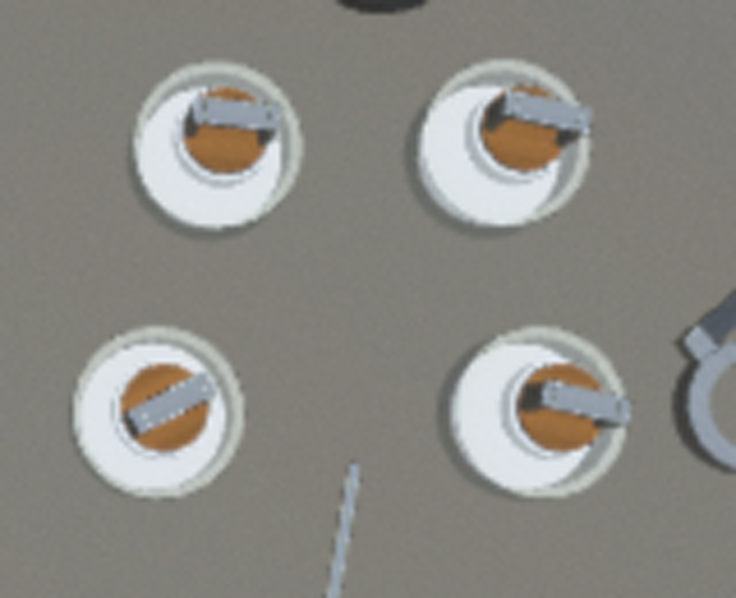

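View pics/sidez.png

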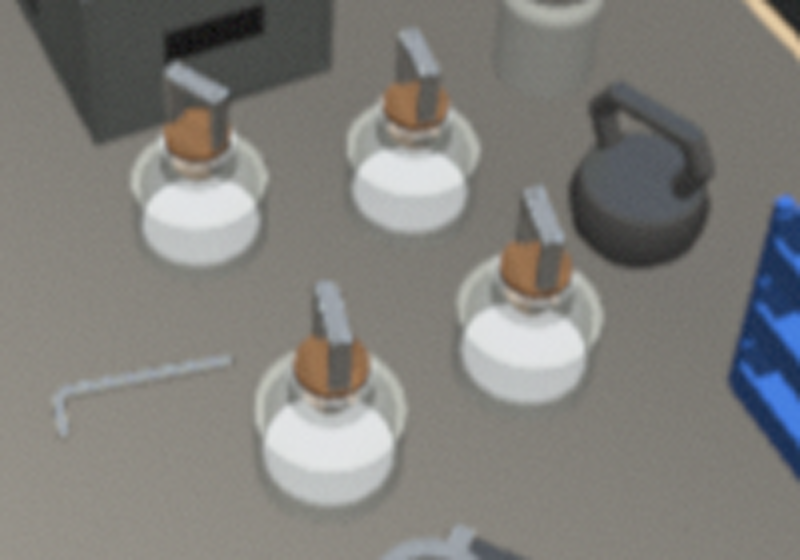

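```bash
cat >> h.py <<'E'
from scipy.optimize import minimize
def Rz(a): c,s=np.cos(a),np.sin(a); return np.array([[c,-s,0],[s,c,0],[0,0,1]])
def seg(a,b,n=15): return np.array(a)+(np.array(b)-np.array(a))*np.linspace(0.05,.95,n)[:,None]
def stopper_pts():
    P=[];z=.016
    q=[(-.007,-.023),(.007,-.023),(.007,.023),(-.007,.023)]
    for i in range(4):
        a,b=q[i],q[(i+1)%4]; P.append(seg((*a,z),(*b,z),20 if i%2 else 10))
    return np.vstack(P)
def cap_pts():
    t=np.linspace(0,2*np.pi,60,endpoint=False); return np.c_[.024*np.cos(t),.024*np.sin(t),0*t-.032]
def jar_pts():  # relative to grip, rim top outer unknown -> max diameter circle at bottom
    t=np.linspace(0,2*np.pi,60,endpoint=False); return np.c_[.048*np.cos(t),.048*np.sin(t),0*t-.135]
def grad(im):
    # per-channel gradient magnitude
    g=cv2.GaussianBlur(im.astype(np.float32),(0,0),1.0)
    m=0
    for k in range(3):
        m=np.maximum(m,np.hypot(cv2.Sobel(g[:,:,k],-1,1,0),cv2.Sobel(g[:,:,k],-1,0,1)))
    return np.minimum(m,150)
def samp(g,uv): return cv2.remap(g,uv[:,0].astype(np.float32).reshape(-1,1),uv[:,1].astype(np.float32).reshape(-1,1),cv2.INTER_LINEAR).ravel()
def fit(grads,pts,x0,z,step=(.004,.004,.15)):
    def cost(p):
        X=pts@Rz(p[2]).T+np.array([p[0],p[1],z])
        return -sum(samp(g,proj(n,X)).mean() for n,g in grads.items())
    best=None
    for dx in (-1,0,1):
        for dy in (-1,0,1):
            s=np.array(x0)+np.array([dx*step[0],dy*step[1],0])
            sim=np.vstack([s]+[s+np.eye(3)[i]*step[i] for i in range(3)])
            r=minimize(cost,s,method='Nelder-Mead',options=dict(initial_simplex=sim,xatol=1e-4,fatol=1e-3))
            if best is None or r.fun<best.fun: best=r
    return best.x,best.fun
def draw(im,n,P,col):
    for u,v in proj(n,P): cv2.circle(im,(int(round(u*1)),int(round(v))),0,col,-1)
E
cat > st.py <<'E'
from h import *
import sys
def stoppers(ims,init):
    out=[]
    G={n:grad(i) for n,i in ims.items()}
    for (u,v,yaw) in init:
        x0=back('top',(u,v),.151)
        p,c=fit(G,np.vstack([stopper_pts(),]),[x0[0],x0[1],yaw],.135)
        out.append(p); print(np.round(x0,4),np.round(p,4),round(c,1))
    return out
E
python3 - <<'E'
from st import *
import pickle
d=pickle.load(open('m0.pkl','rb'))
ims={n:d[n] for n in('side','top')}
s=4.6
# A upper-left, B upper-right, C lower-left, D lower-right ; yaw: angle of stopper y axis... from px direction
init=[]
for (c,dv) in [((236,114),(81,10)),((548,110),(84,20)),((172,403),(80,-45)),((586,402),(84,20))]:
    u,v=280+c[0]/s,160+c[1]/s
    a=back('top',(u,v),.151);b=back('top',(u+dv[0],v+dv[1]),.151); w=b-a
    init.append((u,v,np.arctan2(w[1],w[0])-np.pi/2))
P=stoppers(ims,init)
for n in ims:
    im=cv2.resize(ims[n][:,:,::-1],None,fx=5,fy=5,interpolation=cv2.INTER_CUBIC)
    for p in P:
        for pts,col in ((stopper_pts(),(0,0,255)),(cap_pts(),(0,255,0)),(jar_pts(),(255,0,0))):
            X=pts@Rz(p[2]).T+np.array([p[0],p[1],.135])
            for u,v in proj(n,X): cv2.circle(im,(int((u+.5)*5),int((v+.5)*5)),1,col,-1)
    c=im[850:1400,1450:2150] if n=='top' else im[1080:1680,1130:1800]
    cv2.imwrite(f'pics/ov_{n}.png',c[:600,:800])
f,cx,cy,R,t=cal('top');print(-R.T@t); f,cx,cy,R,t=cal('side');print(-R.T@t)
E
```

```text
[ 0.6052 -0.1518  0.151 ] [ 0.6059 -0.1488 -3.3124] -255.6Traceback (most recent call last):
  File "<stdin>", line 12, in <module>
  File "st.py", line 8, in stoppers
    p,c=fit(G,np.vstack([stopper_pts(),]),[x0[0],x0[1],yaw],.135)
        ~~~^^^^^^^^^^^^^^^^^^^^^^^^^^^^^^^^^^^^^^^^^^^^^^^^^^^^^^
  File "h.py", line 43, in fit
    r=minimize(cost,s,method='Nelder-Mead',options=dict(initial_simplex=sim,xatol=1e-4,fatol=1e-3))
    res = _minimize_neldermead(fun, x0, args, callback, bounds=bounds,
                               **options)
    fxr = func(xr)
    fx = function(np.copy(x), *(wrapper_args + args))
  File "h.py", line 37, in cost
    return -sum(samp(g,proj(n,X)).mean() for n,g in grads.items())
            ~~~^^^^^^^^^^^^^^^^^^^^^^^^^^^^^^^^^^^^^^^^^^^^^^^^^^^
  File "h.py", line 37, in <genexpr>
    return -sum(samp(g,proj(n,X)).mean() for n,g in grads.items())
                       ~~~~^^^^^
  File "h.py", line 8, in proj
    f,cx,cy,R,t=cal(n); Y=np.atleast_2d(X)@R.T+t
                ~~~^^^
  File "h.py", line 5, in cal
    c=viewer.get_calibration(n); f=H/2/np.tan(np.radians(c['vertical_fov'])/2)
ValueError: time passes only in moves, steps and waits
```

```bash
python3 - <<'E'
s=open('h.py').read()
a=s.index('def cal(n)');b=s.index('def proj')
s=s[:a]+'''_C={'side':dict(v=49.2571423083107,cx=277.3835329598613,cy=210.9613460491332,R=[[ 0.91207543,-0.4098206,0.01286437],[-0.26387493,-0.6107023,-0.74660078],[ 0.31382868,0.67756164,-0.66514794]],t=[-0.54143189,0.21401731,1.27160185]),
'top':dict(v=46.89501064633015,cx=284.5063625936013,cy=204.4876592727797,R=[[ 0.01603535,-0.99971924,0.01744457],[-0.989137,-0.01841043,-0.14583913],[ 0.14611934,-0.01491648,-0.98915451]],t=[-0.05077963,0.57012667,1.23153141])}
_C={n:(H/2/np.tan(np.radians(c['v'])/2),c['cx'],c['cy'],np.array(c['R']),np.array(c['t'])) for n,c in _C.items()}
def cal(n): return _C[n]
'''+s[b:]
open('h.py','w').write(s)
E
cat > run1.py <<'E'
from st import *
import pickle
d=pickle.load(open('m0.pkl','rb'))
ims={n:d[n] for n in('side','top')}
s=4.6
init=[]
for (c,dv) in [((236,114),(81,10)),((548,110),(84,20)),((172,403),(80,-45)),((586,402),(84,20))]:
    u,v=280+c[0]/s,160+c[1]/s
    a=back('top',(u,v),.151);b=back('top',(u+dv[0],v+dv[1]),.151); w=b-a
    init.append((u,v,np.arctan2(w[1],w[0])-np.pi/2))
P=stoppers(ims,init)
for n in ims:
    im=cv2.resize(ims[n][:,:,::-1],None,fx=5,fy=5,interpolation=cv2.INTER_CUBIC)
    for p in P:
        for pts,col in ((stopper_pts(),(0,0,255)),(cap_pts(),(0,255,0)),(jar_pts(),(255,0,0))):
            X=pts@Rz(p[2]).T+np.array([p[0],p[1],.135])
            for u,v in proj(n,X): cv2.circle(im,(int((u+.5)*5),int((v+.5)*5)),1,col,-1)
    c=im[850:1400,1450:2150] if n=='top' else im[1080:1680,1130:1800]
    cv2.imwrite(f'pics/ov_{n}.png',c[:600,:800])
for n in('top','side'): f,cx,cy,R,t=cal(n);print(-R.T@t)
E
python3 run1.py
```

```text
[ 0.6052 -0.1518  0.151 ] [ 0.6059 -0.1488 -3.3124] -255.6
[ 0.6105 -0.3169  0.151 ] [ 0.6105 -0.3152 -3.3245] -254.2
[ 0.4528 -0.119   0.151 ] [ 0.4532 -0.1141 -2.6519] -285.2
[ 0.457  -0.3338  0.151 ] [ 0.4572 -0.3325 -3.3661] -256.6
[ 0.3847971  -0.02189898  1.30220745]
[ 0.1512354  -0.95277771  1.01255402]
```

View pics/ov_top.png

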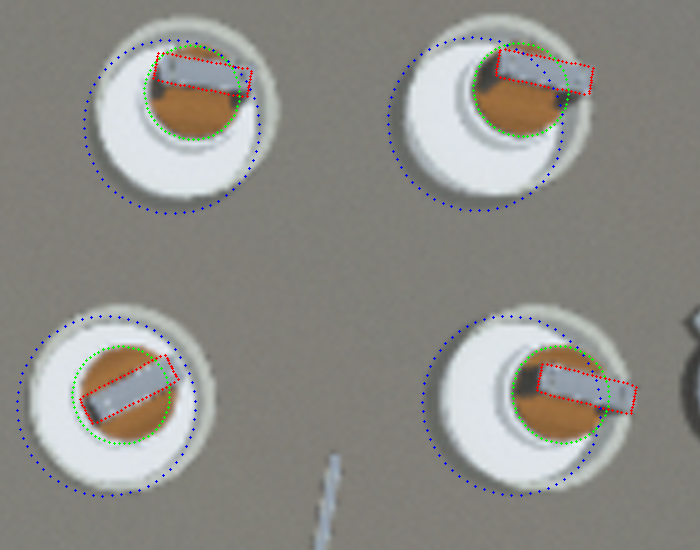

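View pics/ov_side.png

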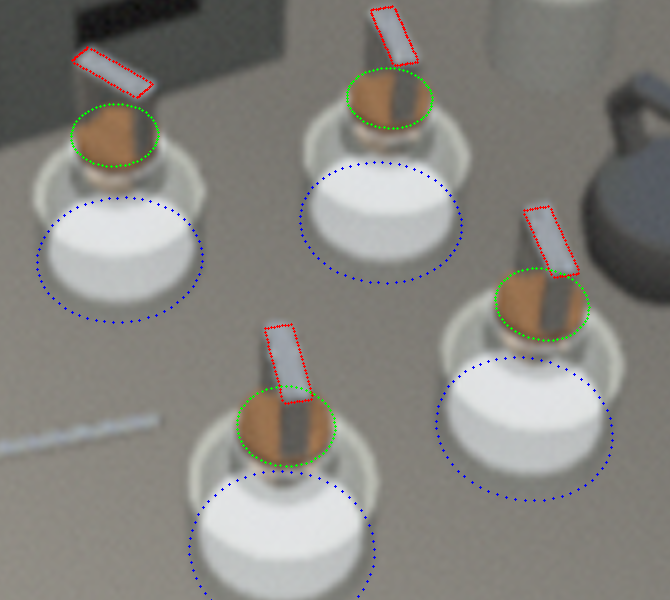

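```bash
cat > run2.py <<'E'
from h import *
import pickle
d=pickle.load(open('m0.pkl','rb'))
ims={n:d[n] for n in('side','top')}
def rect(a,b,z,n=60):
    q=[(-a,-b,z),(a,-b,z),(a,b,z),(-a,b,z)]
    return np.vstack([seg(q[i],q[(i+1)%4],n) for i in range(4)])
cp=np.vstack([rect(.1,.24,.15),rect(.07,.2175,.15)])
x0=back('top',(168,224),.15); print(x0)
def hooks(p):
    return [Rz(p[2])@np.array([.042,-.1425+.095*i,.118])+np.array([p[0],p[1],0]) for i in range(4)]
res={}
for names in (('top',),('side',),('top','side')):
    G={n:grad(ims[n]) for n in names}
    p,c=fit(G,cp,[x0[0],x0[1],0.0],0,step=(.008,.008,.03)); res[names]=p
    print(names,np.round(p,4),round(c,1))
p=res[('top','side')]
for n in ims:
    im=cv2.resize(ims[n][:,:,::-1],None,fx=3,fy=3,interpolation=cv2.INTER_CUBIC)
    X=cp@Rz(p[2]).T+np.array([p[0],p[1],0])
    for u,v in proj(n,X): cv2.circle(im,(int((u+.5)*3),int((v+.5)*3)),1,(0,0,255),-1)
    for i in range(4):
        L=np.array([[.088,0,0],[.042,0,0],[.018,0,0],[.018,0,.012]])+np.array([0,-.1425+.095*i,.118])
        L=proj(n,L@Rz(p[2]).T+np.array([p[0],p[1],0]))
        for k,(u,v) in enumerate(L): cv2.circle(im,(int((u+.5)*3),int((v+.5)*3)),2,[(255,0,0),(0,255,0),(0,255,255),(255,0,255)][k],-1)
    c=im[510:830,180:850] if n=='top' else im[330:730,500:880]
    cv2.imwrite(f'pics/cab_{n}.png',c)
np.save('cab.npy',p)
print(np.round(hooks(p),4))
E
python3 run2.py
```

```text
[0.50287273 0.23743274 0.15      ]
('top',) [0.5059 0.237  0.028 ] -92.8
('side',) [0.5053 0.2396 0.0285] -121.0
('top', 'side') [0.5058 0.2374 0.0281] -211.9
[[0.5518 0.0962 0.118 ]
 [0.5492 0.1911 0.118 ]
 [0.5465 0.2861 0.118 ]
 [0.5438 0.3811 0.118 ]]
```

View pics/cab_top.png

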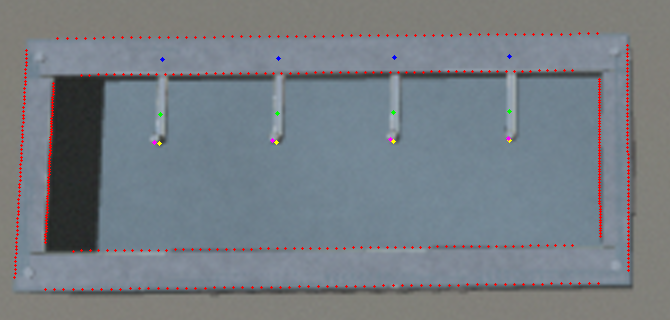

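View pics/cab_side.png

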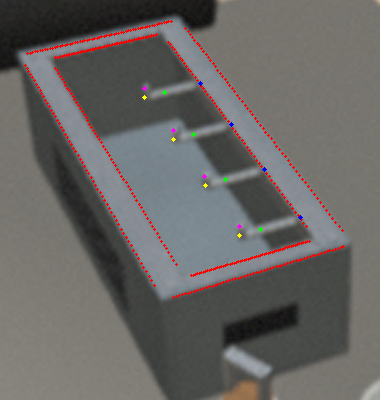

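```bash
cat > plan.py <<'E'
from h import *
from scipy.spatial.transform import Rotation as Ro
import sys
def Rdown(yaw,lean=0.,R0=None):
    y=np.array([-np.sin(yaw),np.cos(yaw),0]); x=np.array([0,0,-1.])
    if R0 is not None and R0[:,1]@y<0: y=-y
    R=np.c_[x,y,np.cross(x,y)]
    return R
def delta(pos,yaw):
    s=telemetry.state(); R0=Ro.from_rotvec(s['tool_rot']).as_matrix()
    R1=Rdown(yaw,0,R0); d=(np.array(pos)-s['eef_pos'])*100
    r=np.degrees(Ro.from_matrix(R1@R0.T).as_rotvec())
    print('t',round(s['t'],2),'pos',np.round(s['eef_pos'],4),'tooly',np.round(R0[:,1],3),'toolx',np.round(R0[:,0],3),'w',round(s['grip_width'],3),'F',np.round(s['ft_force'],1),'q7',round(s['joint_positions'][6],2))
    print('dcm',np.round(d,2),'ddeg',np.round(r,2))
if __name__=='__main__':
    a=list(map(float,sys.argv[1:])); delta(a[:3],a[3])
E
python3 plan.py 0.606 -0.149 0.23 -0.171
```

```text
t 0.9 pos [0.275  0.589  0.2313] tooly [0.423 0.906 0.   ] toolx [-0.  0. -1.] w 1.002 F [-0.   0.1 -0.8] q7 -0.05
dcm [ 33.1  -73.8   -0.13] ddeg [-0.   -0.   15.23]
```

jog_arm(increments=[2.0,-4.6,0,0,0,1.2,7.0,2.0,-4.6,0,0,0,1.2,7.0,2.0,-4.6,0,0,0,1.2,7.0,2.0,-4.6,0,0,0,1.2,7.0,2.0,-4.6,0,0,0,1.2,7.0,2.0,-4.6,0,0,0,1.2,7.0,2.0,-4.6,0,0,0,1.2,7.0,2.0,-4.6,0,0,0,1.2,7.0,2.0,-4.6,0,0,0,1.2,7.0,2.0,-4.6,0,0,0,1.2,7.0,2.0,-4.6,0,0,0,1.2,7.0,2.0,-4.6,0,0,0,1.2,7.0], grip_force=60)

```text
t: 2.4
eef_pos: [0.5156, 0.0356, 0.2317]
tool_rot: [0.145, 1.565, -0.144]
ft_force: [0.5, -0.4, 0.4]
grip_width: 0.821
```

```bash
python3 plan.py 0.606 -0.149 0.23 -0.171
```

```text
t 2.4 pos [0.5156 0.0356 0.2317] tooly [0.183 0.983 0.001] toolx [ 0.001  0.001 -1.   ] w 0.821 F [ 0.5 -0.4  0.4] q7 1.3
dcm [  9.04 -18.46  -0.17] ddeg [-0.03  0.06  0.77]
```

jog_arm(increments=[2.2,-4.6,0,0,0,0.2,7.0,2.2,-4.6,0,0,0,0.2,7.0,2.2,-4.6,0,0,0,0.2,7.0,2.2,-4.6,0,0,0,0.2,7.0,0,0,0,0,0,0,7.0])

```text
t: 3.02
eef_pos: [0.6031, -0.1534, 0.2316]
tool_rot: [0.138, 1.565, -0.145]
ft_force: [-0.4, -1.2, -0.6]
grip_width: 0.815
```

```bash
cat > look.py <<'E'
from h import *
import sys,pickle
P0=np.load('P.npy') if 0 else None
def refit(tag,Ps,show=None):
    ims={n:viewer.read_camera(n) for n in('side','top')}
    G={n:grad(i) for n,i in ims.items()}
    for k,p in Ps.items():
        r={}
        for nm in (('top',),('side',),('side','top')):
            q,c=fit({n:G[n] for n in nm},stopper_pts(),p,.135); print(k,nm,np.round(q,4),round(c,1))
    for n in ims:
        cv2.imwrite(f'pics/{tag}_{n}.png',ims[n][:,:,::-1])
    return ims
E
python3 - <<'E'
from look import *
refit('l1',dict(A=[.6059,-.1488,-.171],B=[.6105,-.3152,-.183],C=[.4532,-.1141,.49],D=[.4572,-.3325,-.2245]))
E
python3 plan.py 0.606 -0.149 0.23 -0.171
```

```text
A ('top',) [ 0.6044 -0.1059 -1.8185] -130.3
A ('side',) [ 0.606  -0.1486 -0.176 ] -131.5
A ('side', 'top') [ 0.6063 -0.1479 -0.1716] -152.9
B ('top',) [ 0.6107 -0.3155 -0.125 ] -125.0
B ('side',) [ 0.6108 -0.3139 -0.2368] -132.9
B ('side', 'top') [ 0.6105 -0.3152 -0.1846] -255.2
C ('top',) [ 0.4754 -0.0716 -1.9255] -86.1
C ('side',) [ 0.4544 -0.1158  0.515 ] -149.5
C ('side', 'top') [ 0.4543 -0.1148  0.4732] -158.3
D ('top',) [ 0.4592 -0.3193 -0.1646] -136.1
D ('side',) [ 0.457  -0.3319 -0.2376] -129.4
D ('side', 'top') [ 0.4571 -0.3325 -0.2181] -258.1
t 3.12 pos [ 0.6028 -0.1474  0.2311] tooly [0.172 0.985 0.   ] toolx [-0.  0. -1.] w 0.818 F [ 0.7 -0.3  0.8] q7 1.74
dcm [ 0.32 -0.16 -0.11] ddeg [-0.02 -0.03  0.11]
```

View pics/l1_side.png

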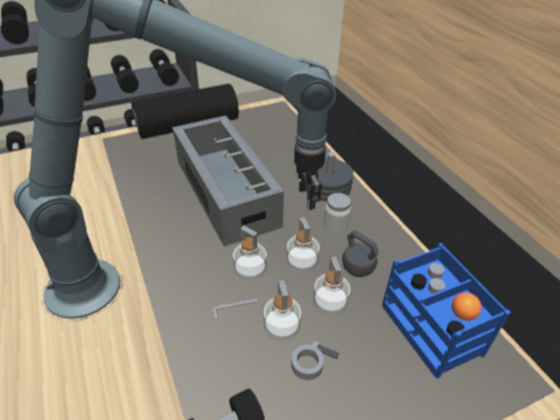

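jog_arm(increments=[0.3,-0.1,-2.5,0,0,0,7.0,0,0,-2.5,0,0,0,7.0,0,0,-2.5,0,0,0,7.0,0,0,-2.0,0,0,0,7.0,0,0,-1.0,0,0,0,7.0,0,0,-1.0,0,0,0,7.0,0,0,0,0,0,0,7.0])

```text
t: 4.0
eef_pos: [0.6057, -0.1478, 0.1159]
tool_rot: [0.135, 1.567, -0.135]
ft_force: [-0.5, -0.3, -0.2]
grip_width: 0.82
```

```bash
python3 - <<'E'
from h import *
a=viewer.read_camera('side')[190:290,240:380];b=viewer.read_camera('top')[150:250,270:410]
cv2.imwrite('pics/l2.png',cv2.resize(np.hstack([a,b])[:,:,::-1],(784,280),interpolation=cv2.INTER_CUBIC))
E
python3 plan.py 0.606 -0.149 0.116 -0.171
```

```text
t 4.1 pos [ 0.6065 -0.1483  0.1169] tooly [ 0.171  0.985 -0.   ] toolx [ 0.001 -0.    -1.   ] w 0.816 F [-0.   0.4  0.7] q7 1.8
dcm [-0.05 -0.07 -0.09] ddeg [0.01 0.06 0.04]
```

View pics/l2.png

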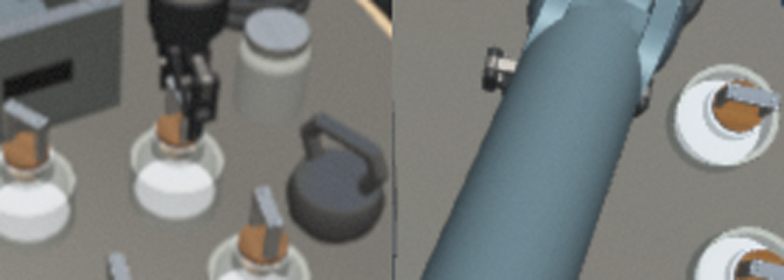

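jog_arm(increments=[0,0,0,0,0,0,3.5,0,0,0,0,0,0,3.5,0,0,0,0,0,0,3.5,0,0,0,0,0,0,3.5,0,0,0,0,0,0,3.5], grip_force=70)

```text
t: 4.72
eef_pos: [0.6065, -0.1511, 0.1177]
tool_rot: [0.134, 1.564, -0.139]
ft_force: [-1.3, -5.9, 5.1]
grip_width: 0.528
```

```bash
cat > lean.py <<'E'
# lean about stopper's local x: print incremental TCP shifts & rotvec for a sequence of (lean deg, pivot side, lift mm)
from h import *
from scipy.spatial.transform import Rotation as Ro
import sys
def plan(yaw,seq,gz=-0.019,piv=.022):
    ax=np.array([np.cos(yaw),np.sin(yaw),0]); y=np.array([-np.sin(yaw),np.cos(yaw),0]); z=np.array([0,0,1.])
    # tcp is .019 below grip; pivot at (+-piv, -.040) rel grip in stopper frame
    tcp=np.array([0,-.019]); # local (y,z) with stopper frame origin at grip
    pos=np.zeros(2); th=0.
    def rot(a): return np.array([[np.cos(a),-np.sin(a)],[np.sin(a),np.cos(a)]])
    for (dth,side,lift) in seq:
        # rotation about +x by dth>0 : +y goes up, z leans to -y. pivot side must be side it leans to.
        pv=pos+rot(th)@np.array([side*piv,-.040])
        t0=pos+rot(th)@tcp
        new=pv+rot(np.radians(dth))@(pos-pv)
        th+=np.radians(dth); pos=new+np.array([0,lift/1000])
        t1=pos+rot(th)@tcp; d=t1-t0
        w=(y*d[0]+z*d[1])*100; r=ax*dth
        print('lean',round(np.degrees(th),1),'shift cm',np.round(w,2),'rot',np.round(r,2),'grip pos',np.round(pos*1000,1))
yaw=float(sys.argv[1])
plan(yaw,[(-4.5,1,0)]*3+[(4.5,-1,0)]*6+[(-4.5,-1,0)]*3)
E
python3 plan.py 0.606 -0.149 0.116 -0.171; python3 lean.py -0.171
```

```text
t 4.72 pos [ 0.6065 -0.1511  0.1177] tooly [ 0.172  0.985 -0.003] toolx [ 0.002 -0.003 -1.   ] w 0.528 F [-1.3 -5.9  5.1] q7 1.8
dcm [-0.05  0.21 -0.17] ddeg [0.19 0.13 0.13]
lean -4.5 shift cm [0.03 0.17 0.17] rot [-4.43  0.77 -0.  ] grip pos [3.2 1.6]
lean -9.0 shift cm [0.03 0.18 0.15] rot [-4.43  0.77 -0.  ] grip pos [6.5 2.9]
lean -13.5 shift cm [0.03 0.19 0.14] rot [-4.43  0.77 -0.  ] grip pos [9.9 4. ]
lean -9.0 shift cm [-0.02 -0.13  0.2 ] rot [ 4.43 -0.77  0.  ] grip pos [7.2 6.3]
lean -4.5 shift cm [-0.02 -0.14  0.19] rot [ 4.43 -0.77  0.  ] grip pos [4.3 8.4]
lean 0.0 shift cm [-0.03 -0.16  0.18] rot [ 4.43 -0.77  0.  ] grip pos [ 1.2 10.3]
lean 4.5 shift cm [-0.03 -0.17  0.17] rot [ 4.43 -0.77  0.  ] grip pos [-2.  11.9]
lean 9.0 shift cm [-0.03 -0.18  0.15] rot [ 4.43 -0.77  0.  ] grip pos [-5.3 13.2]
lean 13.5 shift cm [-0.03 -0.19  0.14] rot [ 4.43 -0.77  0.  ] grip pos [-8.7 14.3]
lean 9.0 shift cm [ 0.03  0.19 -0.14] rot [-4.43  0.77 -0.  ] grip pos [-5.3 13.2]
lean 4.5 shift cm [ 0.03  0.18 -0.15] rot [-4.43  0.77 -0.  ] grip pos [-2.  11.9]
lean 0.0 shift cm [ 0.03  0.17 -0.17] rot [-4.43  0.77 -0.  ] grip pos [ 1.2 10.3]
```

jog_arm(increments=[0,-0.2,0,0,0,0,3.5,0.03,0.17,0.17,-4.4,0.76,0,3.5,0.03,0.18,0.15,-4.4,0.76,0,3.5,0.03,0.19,0.14,-4.4,0.76,0,3.5,0,0,0,0,0,0,3.5])

```text
t: 5.35
eef_pos: [0.6076, -0.142, 0.1215]
tool_rot: [-0.053, 1.579, -0.314]
ft_force: [-1.7, 0.9, 5.5]
grip_width: 0.528
```

```bash
cat > see.py <<'E'
from h import *
import sys
x,y,tag=float(sys.argv[1]),float(sys.argv[2]),sys.argv[3]
out=[]
for n in('side','top'):
    u,v=proj(n,[x,y,.1])[0].astype(int); u=min(max(u,50),509);v=min(max(v,50),369)
    im=viewer.read_camera(n); out.append(im[v-50:v+50,u-50:u+50])
cv2.imwrite(f'pics/{tag}.png',cv2.resize(np.hstack(out)[:,:,::-1],(800,400),interpolation=cv2.INTER_CUBIC))
E
python3 plan.py 0.606 -0.149 0.116 -0.171; python3 see.py .606 -.15 l3
```

```text
t 5.35 pos [ 0.6076 -0.142   0.1215] tooly [ 0.162  0.959 -0.232] toolx [-0.039 -0.228 -0.973] w 0.528 F [-1.7  0.9  5.5] q7 1.56
dcm [-0.16 -0.7  -0.55] ddeg [13.2  -2.29 -0.22]
```

View pics/l3.png

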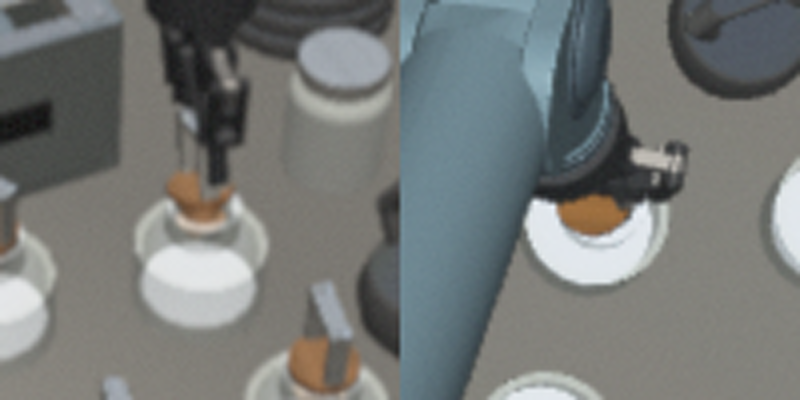

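jog_arm(increments=[-0.02,-0.13,0.2,4.4,-0.76,0,3.5,-0.02,-0.14,0.19,4.4,-0.76,0,3.5,-0.03,-0.16,0.18,4.4,-0.76,0,3.5,-0.03,-0.17,0.17,4.4,-0.76,0,3.5,-0.03,-0.18,0.15,4.4,-0.76,0,3.5,-0.03,-0.19,0.14,4.4,-0.76,0,3.5,0,0,0,0,0,0,3.5])

```text
t: 6.32
eef_pos: [0.6012, -0.1552, 0.1265]
tool_rot: [0.319, 1.547, 0.046]
ft_force: [-0.1, -2.1, -12.8]
grip_width: 0.529
```

```bash
python3 plan.py 0.606 -0.149 0.135 -0.171; python3 see.py .606 -.15 l4
```

```text
t 6.33 pos [ 0.6012 -0.1552  0.1265] tooly [0.17  0.958 0.23 ] toolx [ 0.032  0.228 -0.973] w 0.529 F [ -0.1  -2.1 -12.8] q7 2.02
dcm [0.48 0.62 0.85] ddeg [-13.19   1.81   0.23]
```

View pics/l4.png

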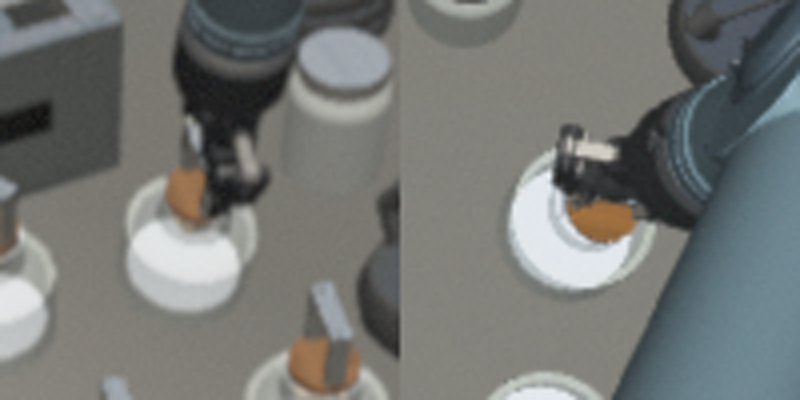

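jog_arm(increments=[0,0,-0.4,0,0,0,3.5,0,0,0,0,0,0,3.5])

```text
t: 6.68
eef_pos: [0.6067, -0.1517, 0.1291]
tool_rot: [0.316, 1.538, 0.054]
ft_force: [-1.9, 2.6, 0.1]
grip_width: 0.529
```

```bash
python3 plan.py 0.606 -0.149 0.135 -0.171; python3 see.py .606 -.15 l5
```

```text
t 6.67 pos [ 0.6067 -0.1517  0.1291] tooly [0.163 0.958 0.234] toolx [ 0.041  0.231 -0.972] w 0.529 F [-1.9  2.6  0.1] q7 2.03
dcm [-0.07  0.27  0.59] ddeg [-13.35   2.36  -0.16]
```

View pics/l5.png

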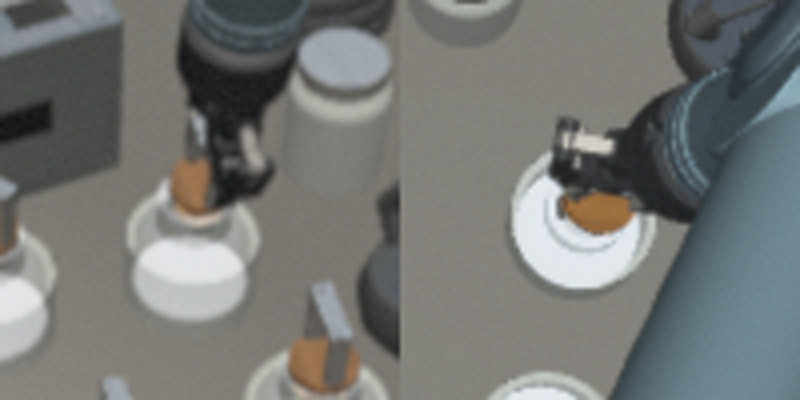

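jog_arm(increments=[0.03,0.18,0.1,-4.4,0.76,0,3.5,0.03,0.18,0.1,-4.4,0.76,0,3.5,0.03,0.17,0.1,-4.4,0.76,0,3.5,0,0,0.2,0,0,0,3.5,0,0,0,0,0,0,3.5])

```text
t: 7.4
eef_pos: [0.6075, -0.1475, 0.1333]
tool_rot: [0.138, 1.564, -0.132]
ft_force: [-0.3, 5.2, 0.5]
grip_width: 0.533
```

```bash
python3 plan.py 0.606 -0.149 0.135 -0.171; python3 see.py .606 -.15 l6
```

```text
t 7.4 pos [ 0.6075 -0.1475  0.1333] tooly [0.171 0.985 0.004] toolx [ 0.003  0.004 -1.   ] w 0.533 F [-0.3  5.2  0.5] q7 1.79
dcm [-0.15 -0.15  0.17] ddeg [-0.22  0.18  0.05]
```

View pics/l6.png

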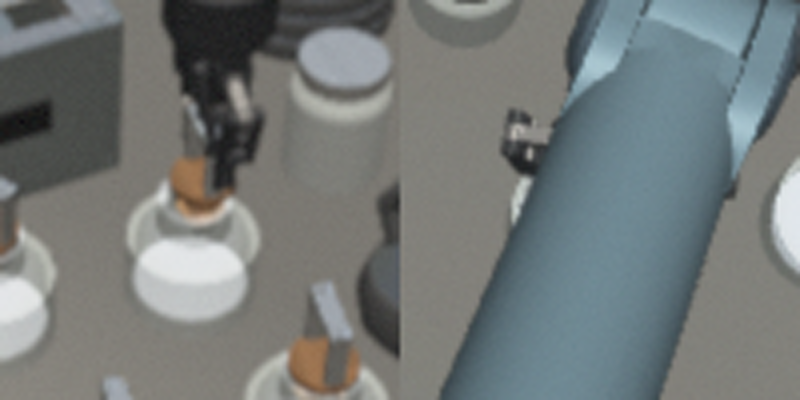

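jog_arm(increments=[0,0.25,0.1,0,0,0,3.5,0,0,0.4,0,0,0,3.5,0,0,0.6,0,0,0,3.5,0,0,0.8,0,0,0,3.5,0,0,1.0,0,0,0,3.5,0,0,0,0,0,0,3.5])

```text
t: 8.25
eef_pos: [0.6072, -0.1473, 0.1628]
tool_rot: [0.134, 1.563, -0.135]
ft_force: [0.2, 0.2, -1.9]
grip_width: 0.528
```

```bash
python3 plan.py 0.606 -0.149 0.135 -0.171; python3 see.py .606 -.15 l7
```

```text
t 8.25 pos [ 0.6072 -0.1473  0.1628] tooly [ 0.171  0.985 -0.   ] toolx [ 0.003 -0.001 -1.   ] w 0.528 F [ 0.2  0.2 -1.9] q7 1.77
dcm [-0.12 -0.17 -2.78] ddeg [0.05 0.18 0.05]
```

View pics/l7.png

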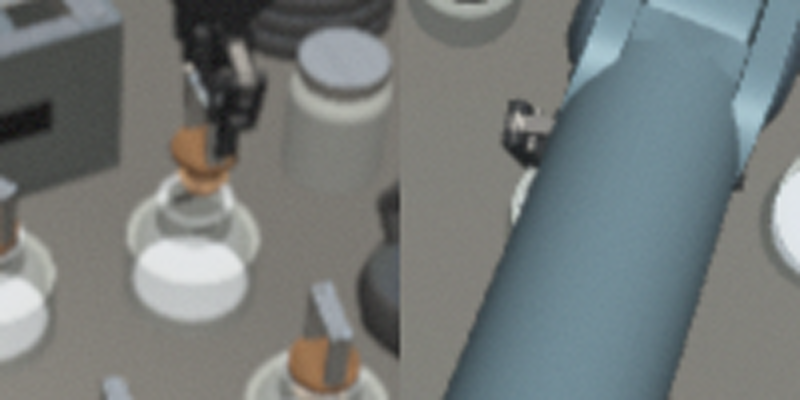

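jog_arm(increments=[0,0,2.0,0,0,0,3.5,0,0,3.0,0,0,0,3.5,0,0,3.2,0,0,0,3.5,-1.0,2.0,0.5,0,0,1.4,3.5,-1.6,3.2,0,0,0,1.4,3.5,-1.6,3.2,0,0,0,1.4,3.5,-1.6,3.2,0,0,0,1.4,3.5,-1.6,3.2,0,0,0,1.4,3.5,-1.6,3.2,0,0,0,1.4,3.5,-1.6,3.2,0,0,0,1.4,3.5,-1.0,2.0,0,0,0,1.4,3.5,0,0,0,0,0,0,3.5])

```text
t: 9.85
eef_pos: [0.4887, 0.0877, 0.2477]
tool_rot: [-0.023, 1.572, 0.023]
ft_force: [-0.3, -0.7, -2.6]
grip_width: 0.53
```

```bash
python3 plan.py 0.4848 0.0943 0.1127 0.028
python3 - <<'E'
from look import *
refit('l8',dict(B=[.6105,-.3152,-.183],C=[.4532,-.1141,.49],D=[.4572,-.3325,-.2245]))
E
```

```text
t 9.85 pos [0.4887 0.0877 0.2477] tooly [-0.029  1.     0.   ] toolx [-0.001  0.    -1.   ] w 0.53 F [-0.3 -0.7 -2.6] q7 1.37
dcm [ -0.39   0.66 -13.5 ] ddeg [-0.01 -0.07 -0.07]
B ('top',) [ 0.6107 -0.3155 -0.1259] -125.1
B ('side',) [ 0.6109 -0.3137 -0.2353] -132.6
B ('side', 'top') [ 0.6105 -0.3152 -0.1842] -255.2
C ('top',) [ 0.4643 -0.1095  0.6413] -140.9
C ('side',) [ 0.4544 -0.1157  0.4876] -149.4
C ('side', 'top') [ 0.4532 -0.1141  0.4897] -285.0
D ('top',) [ 0.4592 -0.3193 -0.1597] -136.0
D ('side',) [ 0.457  -0.3316 -0.2396] -128.8
D ('side', 'top') [ 0.4571 -0.3325 -0.218 ] -257.1
```

View pics/l8_side.png

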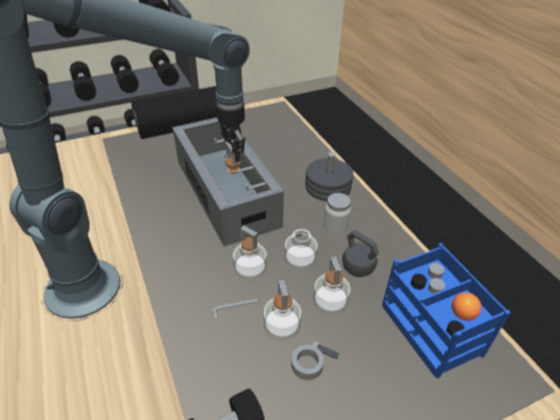

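View pics/l8_top.png

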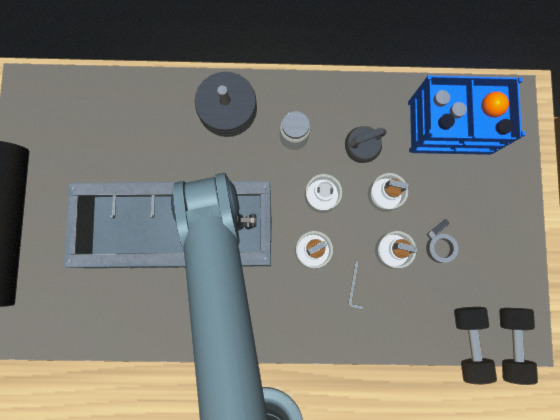

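jog_arm(increments=[-0.4,0.65,-1.0,0,0,0,3.5,0,0,-2.0,0,0,0,3.5,0,0,-2.0,0,0,0,3.5,0,0,-2.0,0,0,0,3.5,0,0,-1.0,0,0,0,3.5,0,0,0,0,0,0,3.5])

```text
t: 10.7
eef_pos: [0.4855, 0.0913, 0.1672]
tool_rot: [-0.019, 1.573, 0.017]
ft_force: [0.1, -0.4, -2.4]
grip_width: 0.527
```

```bash
python3 plan.py 0.4848 0.0943 0.1127 0.028;  python3 see.py .5 .1 l9
```

```text
t 10.7 pos [0.4855 0.0913 0.1672] tooly [-0.023  1.    -0.001] toolx [-0.002 -0.001 -1.   ] w 0.527 F [ 0.1 -0.4 -2.4] q7 1.39
dcm [-0.07  0.3  -5.45] ddeg [ 0.06 -0.12  0.29]
```

View pics/l9.png

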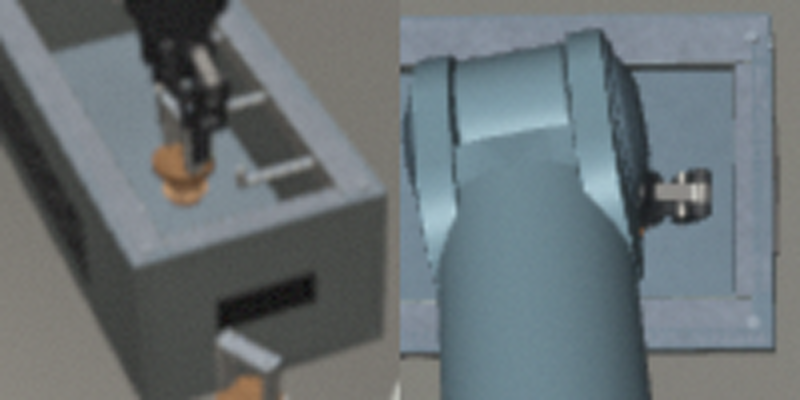

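jog_arm(increments=[0,0.2,-1.5,0,0,0.2,3.5,0,0,-1.5,0,0,0,3.5,0,0,-1.4,0,0,0,3.5,0,0,-1.0,0,0,0,3.5,0,0,0,0,0,0,3.5,0,0,0,0,0,0,3.5])

```text
t: 11.55
eef_pos: [0.4866, 0.094, 0.1144]
tool_rot: [-0.021, 1.57, 0.021]
ft_force: [-0.1, 0.3, -2.3]
grip_width: 0.529
```

```bash
python3 plan.py 0.5518 0.0962 0.1127 0.028;  python3 see.py .5 .1 l10
```

```text
t 11.55 pos [0.4866 0.094  0.1144] tooly [-0.027  1.     0.   ] toolx [ 0.001  0.    -1.   ] w 0.529 F [-0.1  0.3 -2.3] q7 1.43
dcm [ 6.52  0.22 -0.17] ddeg [-0.    0.04  0.04]
```

View pics/l10.png

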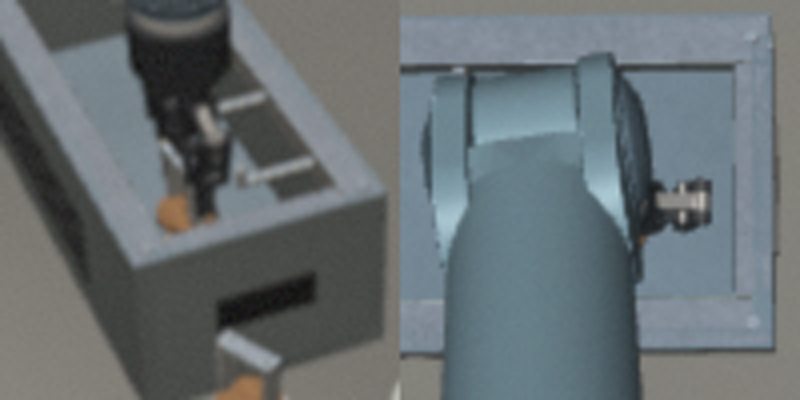

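jog_arm(increments=[1.0,0.03,0,0,0,0,3.5,1.0,0.03,0,0,0,0,3.5,1.0,0.03,0,0,0,0,3.5,1.0,0.03,0,0,0,0,3.5,1.0,0.03,0,0,0,0,3.5,1.0,0.03,0,0,0,0,3.5,0.5,0.04,0,0,0,0,3.5,0,0,0,0,0,0,3.5,0,0,0,0,0,0,3.5])

```text
t: 12.78
eef_pos: [0.5507, 0.0961, 0.114]
tool_rot: [-0.022, 1.572, 0.022]
ft_force: [0.0, 0.3, -1.3]
grip_width: 0.528
```

```bash
python3 plan.py 0.5518 0.0962 0.0927 0.028;  python3 see.py .5 .1 l11
```

```text
t 12.78 pos [0.5507 0.0961 0.114 ] tooly [-0.028  1.    -0.   ] toolx [-0.001 -0.    -1.   ] w 0.528 F [ 0.   0.3 -1.3] q7 1.49
dcm [ 0.11  0.01 -2.13] ddeg [ 0.01 -0.05  0.03]
```

View pics/l11.png

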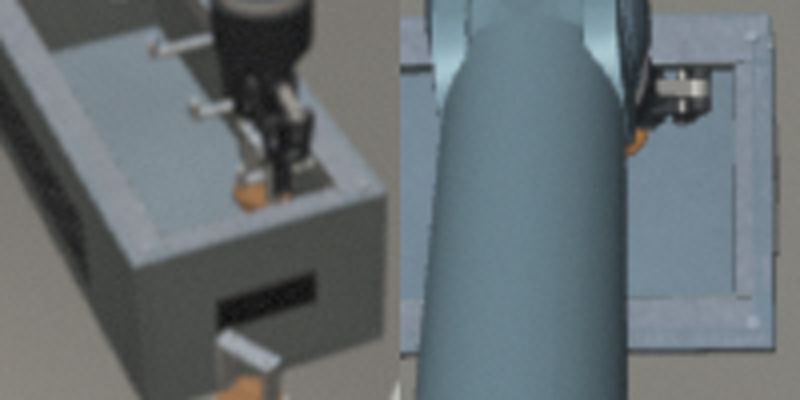

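jog_arm(increments=[0,0,-0.7,0,0,0,3.5,0,0,-0.7,0,0,0,3.5,0,0,-0.5,0,0,0,3.5,0,0,0,0,0,0,3.5,0,0,0,0,0,0,3.5])

```text
t: 13.5
eef_pos: [0.5513, 0.0962, 0.0952]
tool_rot: [-0.022, 1.571, 0.022]
ft_force: [-0.5, 0.4, -1.7]
grip_width: 0.531
```

```bash
python3 plan.py 0.5518 0.0962 0.0927 0.028;  python3 see.py .5 .1 l12
```

```text
t 13.5 pos [0.5513 0.0962 0.0952] tooly [-0.027  1.    -0.   ] toolx [ 0. -0. -1.] w 0.531 F [-0.5  0.4 -1.7] q7 1.5
dcm [ 0.05  0.   -0.25] ddeg [0.   0.01 0.03]
```

View pics/l12.png

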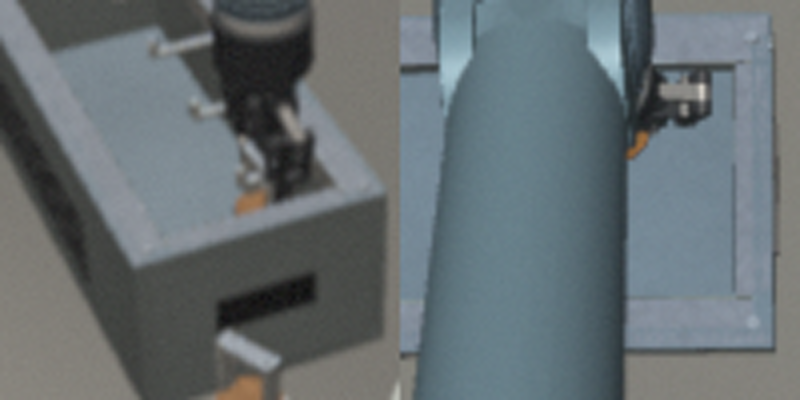

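jog_arm(increments=[0,0,-0.2,0,0,0,3.5,0,0,-0.2,0,0,0,3.5,0,0,0,0,0,0,3.5])

```text
t: 13.98
eef_pos: [0.5515, 0.0963, 0.0923]
tool_rot: [-0.021, 1.571, 0.022]
ft_force: [-2.8, -0.4, 4.9]
grip_width: 0.526
```

jog_arm(increments=[0,0,0.1,0,0,0,5.0,0,0,0,0,0,0,5.5,0,0,0,0,0,0,6.2,0,0,0,0,0,0,6.2,0,0,0,0,0,0,6.2])

```text
t: 14.6
eef_pos: [0.5511, 0.0962, 0.0921]
tool_rot: [-0.022, 1.571, 0.022]
ft_force: [0.3, 0.5, 0.2]
grip_width: 0.722
```

```bash
python3 plan.py 0.5518 0.0962 0.0927 0.028;  python3 see.py .5 .1 l13
```

```text
t 14.6 pos [0.5511 0.0962 0.0921] tooly [-0.028  1.    -0.   ] toolx [-0. -0. -1.] w 0.722 F [0.3 0.5 0.2] q7 1.5
dcm [0.07 0.   0.06] ddeg [ 0.   -0.01  0.03]
```

View pics/l13.png

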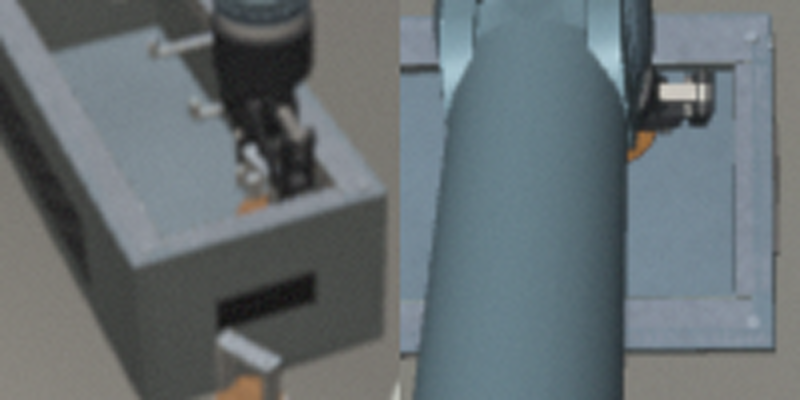

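Released with no residual force. I'll retract straight up and head to C.

jog_arm(increments=[0,0,0.5,0,0,0,6.2,0,0,1.5,0,0,0,6.2,0,0,3,0,0,0,6.2,0,0,4,0,0,0,6.2,0,0,4,0,0,0,6.2,0,0,0,0,0,0,6.2])

```text
t: 15.45
eef_pos: [0.5547, 0.0966, 0.2278]
tool_rot: [-0.019, 1.561, 0.024]
ft_force: [0.5, 0.5, -0.5]
grip_width: 0.726
```

```bash
python3 plan.py 0.4535 -0.1145 0.22 0.49;  python3 see.py .5 .1 l14
```

```text
t 15.45 pos [0.5547 0.0966 0.2278] tooly [-0.027  1.     0.003] toolx [ 0.01   0.003 -1.   ] w 0.726 F [ 0.5  0.5 -0.5] q7 1.44
dcm [-10.12 -21.11  -0.78] ddeg [-0.32  0.52 26.53]
```

View pics/l14.png

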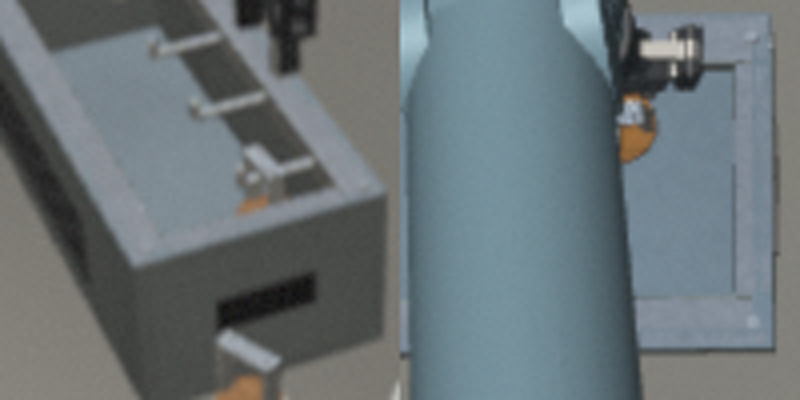

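jog_arm(increments=[-1.7,-3.5,0,0,0,4.4,7.0,-1.7,-3.5,0,0,0,4.4,7.0,-1.7,-3.5,0,0,0,4.4,7.0,-1.7,-3.5,0,0,0,4.4,7.0,-1.7,-3.5,0,0,0,4.4,7.0,-1.6,-3.6,0,0,0,4.4,7.0,0,0,0,0,0,0,7.0])

```text
t: 16.42
eef_pos: [0.4473, -0.1181, 0.2209]
tool_rot: [-0.377, 1.541, 0.378]
ft_force: [0.3, 0.3, 0.6]
grip_width: 0.824
```

```bash
python3 - <<'E'
from look import *
refit('l15',dict(B=[.6105,-.3152,-.183],C=[.4532,-.1141,.49],D=[.4572,-.3325,-.2245]))
E
python3 plan.py 0.4535 -0.1145 0.116 0.49
```

```text
B ('top',) [ 0.6106 -0.3155 -0.1259] -125.5
B ('side',) [ 0.6108 -0.3139 -0.2413] -133.1
B ('side', 'top') [ 0.6105 -0.3152 -0.1843] -255.7
C ('top',) [ 0.4385 -0.0884 -0.4982] -128.2
C ('side',) [ 0.4544 -0.1157  0.4828] -149.5
C ('side', 'top') [ 0.453  -0.1132  0.4543] -227.9
D ('top',) [ 0.4592 -0.319  -0.1649] -136.1
D ('side',) [ 0.457  -0.3319 -0.2458] -129.2
D ('side', 'top') [ 0.4572 -0.3325 -0.2254] -257.8
t 16.52 pos [ 0.4493 -0.1146  0.2213] tooly [-0.468  0.884  0.001] toolx [-0.002  0.001 -1.   ] w 0.818 F [ 0.6  1.2 -0.2] q7 2.24
dcm [ 4.200e-01  1.000e-02 -1.053e+01] ddeg [-0.04 -0.11  0.18]
```

View pics/l15_side.png

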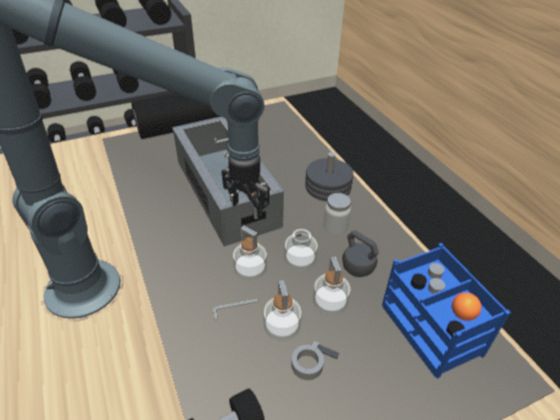

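jog_arm(increments=[0.45,-0.1,-2.5,0,0,0,7.0,0,0,-2.5,0,0,0,7.0,0,0,-2.5,0,0,0,7.0,0,0,-1.5,0,0,0,7.0,0,0,-0.8,0,0,0,7.0,0,0,-0.7,0,0,0,7.0,0,0,0,0,0,0,7.0])

```text
t: 17.4
eef_pos: [0.4547, -0.1158, 0.1171]
tool_rot: [-0.383, 1.537, 0.383]
ft_force: [-0.8, 0.7, -0.9]
grip_width: 0.822
```

```bash
python3 plan.py 0.454 -0.1155 0.116 0.49;  python3 see.py .454 -.115 l16
```

```text
t 17.4 pos [ 0.4547 -0.1158  0.1171] tooly [-0.469  0.883  0.   ] toolx [-0. -0. -1.] w 0.822 F [-0.8  0.7 -0.9] q7 2.35
dcm [-0.07  0.03 -0.11] ddeg [ 0.   -0.01  0.1 ]
```

View pics/l16.png

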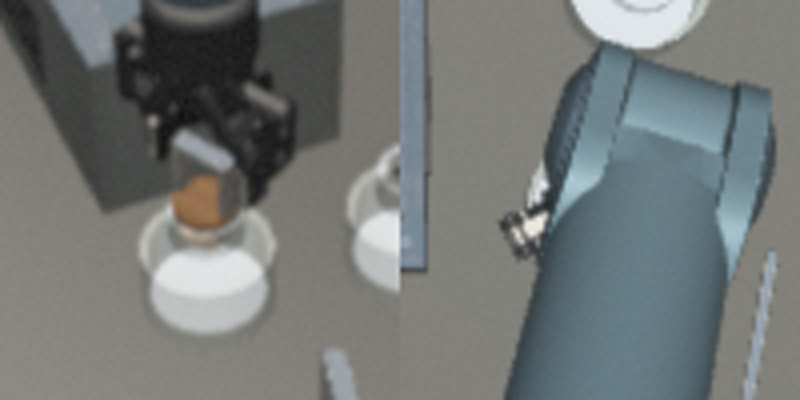

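jog_arm(increments=[0,0,0,0,0,0,3.5,0,0,0,0,0,0,3.5,0,0,0,0,0,0,3.5,0,0,0,0,0,0,3.5,0,0,0,0,0,0,3.5], grip_force=70)

```text
t: 18.12
eef_pos: [0.4557, -0.1165, 0.118]
tool_rot: [-0.383, 1.535, 0.381]
ft_force: [0.9, -2.8, 6.3]
grip_width: 0.525
```

```bash
python3 plan.py 0.454 -0.1155 0.116 0.49;  python3 see.py .454 -.115 l17; python3 lean.py 0.49
```

```text
t 18.12 pos [ 0.4557 -0.1165  0.118 ] tooly [-0.469  0.883 -0.002] toolx [ 0.002 -0.001 -1.   ] w 0.525 F [ 0.9 -2.8  6.3] q7 2.35
dcm [-0.17  0.1  -0.2 ] ddeg [0.04 0.13 0.12]
lean -4.5 shift cm [-0.08  0.15  0.17] rot [-3.97 -2.12 -0.  ] grip pos [3.2 1.6]
lean -9.0 shift cm [-0.09  0.16  0.15] rot [-3.97 -2.12 -0.  ] grip pos [6.5 2.9]
lean -13.5 shift cm [-0.09  0.17  0.14] rot [-3.97 -2.12 -0.  ] grip pos [9.9 4. ]
lean -9.0 shift cm [ 0.06 -0.11  0.2 ] rot [3.97 2.12 0.  ] grip pos [7.2 6.3]
lean -4.5 shift cm [ 0.07 -0.13  0.19] rot [3.97 2.12 0.  ] grip pos [4.3 8.4]
lean 0.0 shift cm [ 0.07 -0.14  0.18] rot [3.97 2.12 0.  ] grip pos [ 1.2 10.3]
lean 4.5 shift cm [ 0.08 -0.15  0.17] rot [3.97 2.12 0.  ] grip pos [-2.  11.9]
lean 9.0 shift cm [ 0.09 -0.16  0.15] rot [3.97 2.12 0.  ] grip pos [-5.3 13.2]
lean 13.5 shift cm [ 0.09 -0.17  0.14] rot [3.97 2.12 0.  ] grip pos [-8.7 14.3]
lean 9.0 shift cm [-0.09  0.17 -0.14] rot [-3.97 -2.12 -0.  ] grip pos [-5.3 13.2]
lean 4.5 shift cm [-0.09  0.16 -0.15] rot [-3.97 -2.12 -0.  ] grip pos [-2.  11.9]
lean 0.0 shift cm [-0.08  0.15 -0.17] rot [-3.97 -2.12 -0.  ] grip pos [ 1.2 10.3]
```

View pics/l17.png

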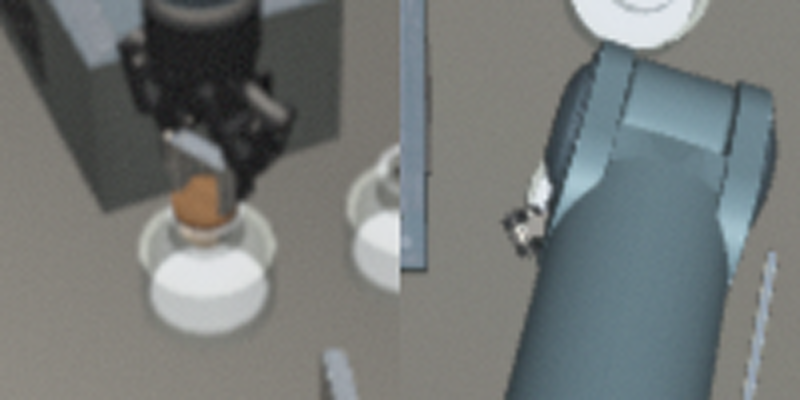

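jog_arm(increments=[-0.08,0.15,0.17,-3.9,-2.08,0,3.5,-0.09,0.16,0.15,-3.9,-2.08,0,3.5,-0.09,0.17,0.14,-3.9,-2.08,0,3.5,0,0,0,0,0,0,3.5,0,0,0,0,0,0,3.5])

```text
t: 18.85
eef_pos: [0.4516, -0.1092, 0.122]
tool_rot: [-0.554, 1.474, 0.205]
ft_force: [-2.3, 2.8, 10.0]
grip_width: 0.532
```

jog_arm(increments=[0.06,-0.11,0.16,3.9,2.08,0,3.5,0.07,-0.13,0.15,3.9,2.08,0,3.5,0.07,-0.14,0.14,3.9,2.08,0,3.5,0.08,-0.15,0.13,3.9,2.08,0,3.5,0.09,-0.16,0.11,3.9,2.08,0,3.5,0.09,-0.17,0.1,3.9,2.08,0,3.5,0,0,0,0,0,0,3.5])

```text
t: 19.73
eef_pos: [0.4565, -0.122, 0.1286]
tool_rot: [-0.205, 1.588, 0.558]
ft_force: [1.4, -3.5, -1.0]
grip_width: 0.528
```

```bash
python3 plan.py 0.454 -0.1155 0.116 0.49;  python3 see.py .454 -.115 l18
```

```text
t 19.73 pos [ 0.4565 -0.122   0.1286] tooly [-0.454  0.862  0.227] toolx [-0.108  0.199 -0.974] w 0.528 F [ 1.4 -3.5 -1. ] q7 2.6
dcm [-0.25  0.65 -1.26] ddeg [-11.51  -6.28   0.28]
```

View pics/l18.png

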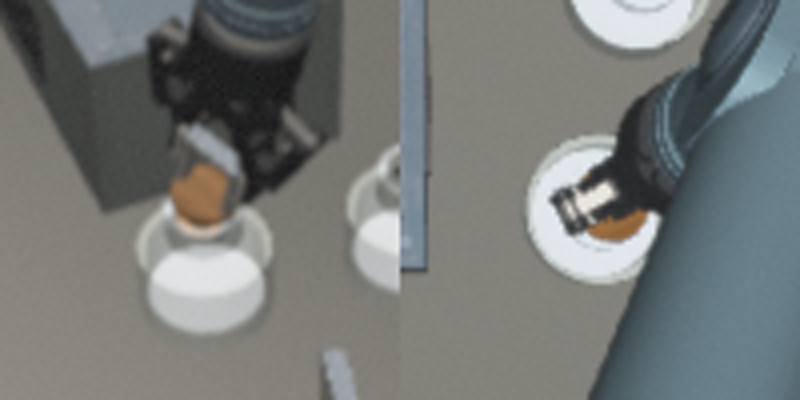

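jog_arm(increments=[-0.08,0.15,0.1,-3.9,-2.08,0,3.5,-0.08,0.16,0.1,-3.9,-2.08,0,3.5,-0.08,0.16,0.1,-3.9,-2.08,0,3.5,0,0,0.3,0,0,0,3.5,0,0,0,0,0,0,3.5])

```text
t: 20.45
eef_pos: [0.4534, -0.1133, 0.1356]
tool_rot: [-0.381, 1.538, 0.386]
ft_force: [-0.1, 0.5, -1.4]
grip_width: 0.526
```

```bash
python3 plan.py 0.454 -0.1155 0.116 0.49;  python3 see.py .454 -.115 l19
```

```text
t 20.45 pos [ 0.4534 -0.1133  0.1356] tooly [-0.47   0.883  0.004] toolx [-0.002  0.003 -1.   ] w 0.526 F [-0.1  0.5 -1.4] q7 2.33
dcm [ 0.06 -0.22 -1.96] ddeg [-0.16 -0.12  0.04]
```

View pics/l19.png

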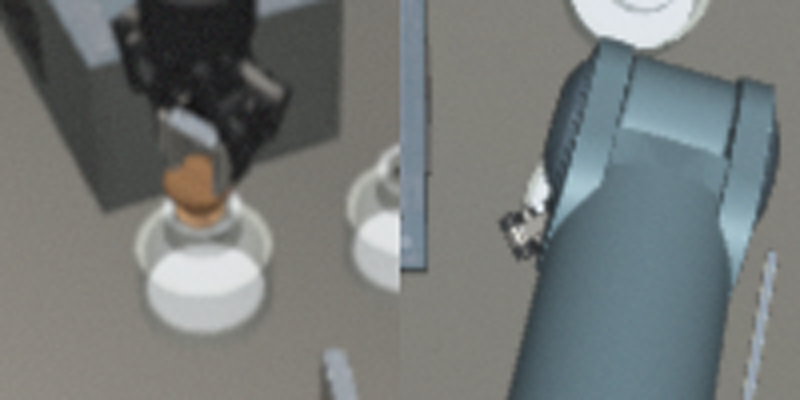

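jog_arm(increments=[0,0,0.6,0,0,0,3.5,0,0,1.4,0,0,0,3.5,0,0,2.5,0,0,0,3.5,0,0,3.0,0,0,0,3.5,0,0,3.0,0,0,0,3.5,0.2,2.2,1.0,0,0,-3.5,3.5,0.5,4.5,0,0,0,-4,3.5,0.5,4.5,0,0,0,-4,3.5,0.5,4.5,0,0,0,-4,3.5,0.5,4.5,0,0,0,-4,3.5,0.5,4.5,0,0,0,-4,3.5,0.2,4.0,0,0,0,-3,3.5])

```text
t: 22.05
eef_pos: [0.4836, 0.1737, 0.2518]
tool_rot: [-0.018, 1.57, 0.019]
ft_force: [0.6, -0.4, -2.8]
grip_width: 0.529
```

jog_arm(increments=[0,1.3,0,0,0,0,3.5,0,0,0,0,0,0,3.5])

```text
t: 22.3
eef_pos: [0.4832, 0.1854, 0.2511]
tool_rot: [-0.022, 1.571, 0.021]
ft_force: [0.4, -0.1, -1.3]
grip_width: 0.524
```

```bash
python3 plan.py 0.4822 0.1892 0.114 0.028
python3 - <<'E'
from look import *
refit('l20',dict(B=[.6105,-.3152,-.183],D=[.4572,-.3325,-.2245]))
E
```

```text
t 22.3 pos [0.4832 0.1854 0.2511] tooly [-0.028  1.    -0.001] toolx [ 0.    -0.001 -1.   ] w 0.524 F [ 0.4 -0.1 -1.3] q7 1.18
dcm [ -0.1    0.38 -13.71] ddeg [0.03 0.01 0.02]
B ('top',) [ 0.6106 -0.3154 -0.1103] -125.4
B ('side',) [ 0.6108 -0.3139 -0.2413] -132.2
B ('side', 'top') [ 0.6105 -0.3152 -0.1834] -254.8
D ('top',) [ 0.4592 -0.3192 -0.1637] -136.1
D ('side',) [ 0.457  -0.3319 -0.2399] -127.7
D ('side', 'top') [ 0.4571 -0.3325 -0.2179] -256.6
```

View pics/l20_side.png

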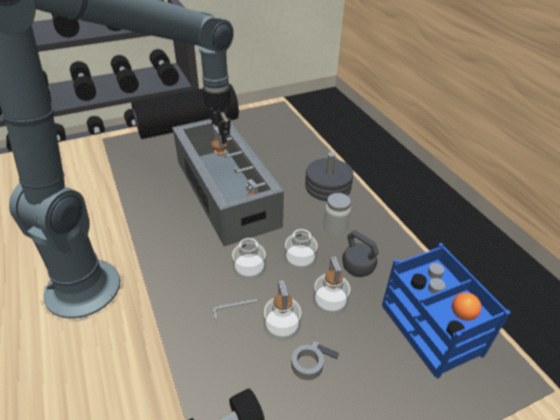

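jog_arm(increments=[-0.1,0.35,-1.5,0,0,0,3.5,0,0,-2.5,0,0,0,3.5,0,0,-2.5,0,0,0,3.5,0,0,-2.5,0,0,0,3.5,0,0,-2.0,0,0,0,3.5,0,0,-1.5,0,0,0,3.5,0,0,-1.2,0,0,0,3.5,0,0,0,0,0,0,3.5,0,0,0,0,0,0,3.5])

```text
t: 23.52
eef_pos: [0.4829, 0.1888, 0.1143]
tool_rot: [-0.02, 1.57, 0.021]
ft_force: [-0.1, 0.1, -2.1]
grip_width: 0.529
```

```bash
python3 plan.py 0.5492 0.1911 0.114 0.028;  python3 see.py .5 .19 l21
```

```text
t 23.52 pos [0.4829 0.1888 0.1143] tooly [-0.026  1.     0.001] toolx [ 0.001  0.001 -1.   ] w 0.529 F [-0.1  0.1 -2.1] q7 1.23
dcm [ 6.63  0.23 -0.03] ddeg [-0.04  0.07  0.13]
```

View pics/l21.png

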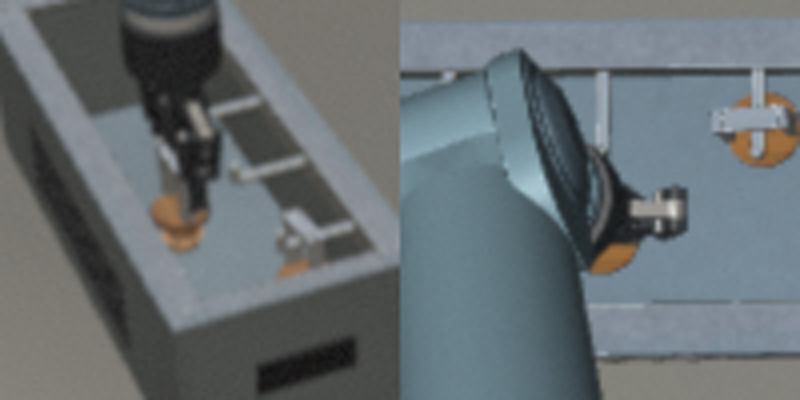

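jog_arm(increments=[1.0,0.03,0,0,0,0,3.5,1.0,0.03,0,0,0,0,3.5,1.0,0.03,0,0,0,0,3.5,1.0,0.03,0,0,0,0,3.5,1.0,0.03,0,0,0,0,3.5,1.0,0.03,0,0,0,0,3.5,0.6,0.05,0,0,0,0,3.5,0,0,0,0,0,0,3.5,0,0,0,0,0,0,3.5])

```text
t: 24.75
eef_pos: [0.5478, 0.1909, 0.1135]
tool_rot: [-0.02, 1.571, 0.02]
ft_force: [0.6, -0.3, -2.5]
grip_width: 0.529
```

jog_arm(increments=[0,0,-0.7,0,0,0,3.5,0,0,-0.7,0,0,0,3.5,0,0,-0.6,0,0,0,3.5,0,0,0,0,0,0,3.5,0,0,0,0,0,0,3.5])

```text
t: 25.38
eef_pos: [0.5482, 0.1909, 0.0935]
tool_rot: [-0.02, 1.571, 0.02]
ft_force: [0.5, 1.2, -1.7]
grip_width: 0.527
```

```bash
python3 plan.py 0.5492 0.1911 0.0927 0.028;  python3 see.py .5 .19 l22
```

```text
t 25.38 pos [0.5482 0.1909 0.0935] tooly [-0.026  1.    -0.   ] toolx [-0. -0. -1.] w 0.527 F [ 0.5  1.2 -1.7] q7 1.3
dcm [ 0.1   0.02 -0.08] ddeg [ 0.01 -0.01  0.13]
```

View pics/l22.png

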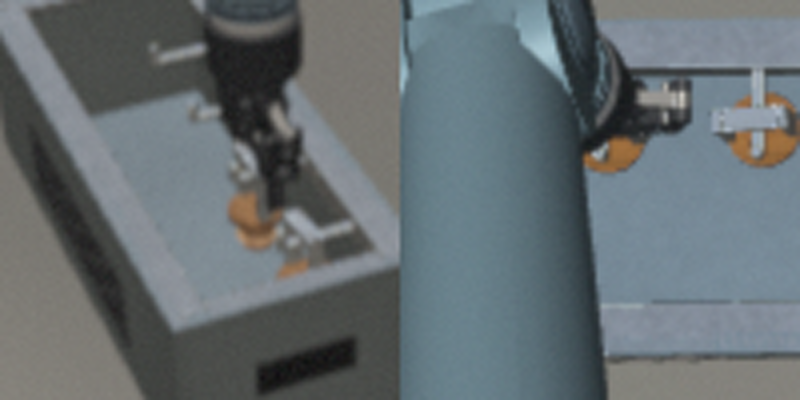

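jog_arm(increments=[0,0,-0.2,0,0,0,3.5,0,0,-0.1,0,0,0,3.5,0,0,0,0,0,0,3.5])

```text
t: 25.85
eef_pos: [0.5486, 0.191, 0.0928]
tool_rot: [-0.019, 1.571, 0.021]
ft_force: [-5.1, -0.1, 9.0]
grip_width: 0.526
```

jog_arm(increments=[0,0,0.1,0,0,0,5.0,0,0,0,0,0,0,5.5,0,0,0,0,0,0,6.2,0,0,0,0,0,0,6.2,0,0,0,0,0,0,6.2,0,0,0.5,0,0,0,6.2,0,0,1.5,0,0,0,6.2,0,0,3,0,0,0,6.2,0,0,4,0,0,0,6.2,0,0,4,0,0,0,6.2,0,0,0,0,0,0,6.2])

```text
t: 27.22
eef_pos: [0.5517, 0.1919, 0.2276]
tool_rot: [-0.016, 1.561, 0.023]
ft_force: [-0.1, -0.6, 0.8]
grip_width: 0.727
```

```bash
python3 plan.py 0.611 -0.3155 0.22 -0.184;  python3 see.py .5 .19 l23
```

```text
t 27.23 pos [0.5517 0.1919 0.2276] tooly [-0.025  1.     0.005] toolx [ 0.01   0.005 -1.   ] w 0.727 F [-0.1 -0.6  0.8] q7 1.26
dcm [  5.93 -50.74  -0.76] ddeg [ -0.21   0.59 -11.99]
```

View pics/l23.png

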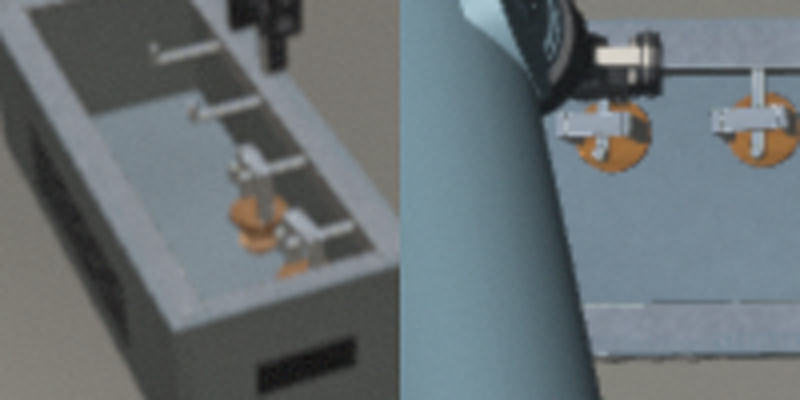

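Two hang correctly. Now to B: 12 rows.

jog_arm(increments=[0.5,-4.2,0,0,0,-1,7.0,0.5,-4.2,0,0,0,-1,7.0,0.5,-4.2,0,0,0,-1,7.0,0.5,-4.2,0,0,0,-1,7.0,0.5,-4.2,0,0,0,-1,7.0,0.5,-4.2,0,0,0,-1,7.0,0.5,-4.2,0,0,0,-1,7.0,0.5,-4.2,0,0,0,-1,7.0,0.5,-4.2,0,0,0,-1,7.0,0.5,-4.2,0,0,0,-1,7.0,0.5,-4.2,0,0,0,-1,7.0,0.5,-4.2,0,0,0,-1,7.0])

```text
t: 28.82
eef_pos: [0.6073, -0.3137, 0.2197]
tool_rot: [0.146, 1.569, -0.144]
ft_force: [0.1, -0.1, -0.4]
grip_width: 0.821
```

jog_arm(increments=[0,0,0,0,0,0,7.0,0,0,0,0,0,0,7.0])

```text
t: 29.08
eef_pos: [0.6076, -0.3121, 0.22]
tool_rot: [0.146, 1.569, -0.143]
ft_force: [-0.4, 0.7, -0.3]
grip_width: 0.819
```

```bash
python3 - <<'E'
from look import *
refit('l24',dict(B=[.6105,-.3152,-.183],D=[.4572,-.3325,-.2245]))
E
python3 plan.py 0.611 -0.316 0.116 -0.184
```

```text
B ('top',) [ 0.6201 -0.2915 -0.5844] -137.2
B ('side',) [ 0.6108 -0.3139 -0.2371] -132.7
B ('side', 'top') [ 0.6113 -0.3116 -0.2533] -234.1
D ('top',) [ 0.4678 -0.3957  1.2245] -114.9
D ('side',) [ 0.457  -0.3319 -0.2337] -128.7
D ('side', 'top') [ 0.4569 -0.3323 -0.2577] -139.4
t 29.18 pos [ 0.6085 -0.3106  0.2207] tooly [0.18  0.984 0.002] toolx [-0.001  0.002 -1.   ] w 0.823 F [0.1 0.  0.5] q7 1.99
dcm [  0.25  -0.54 -10.47] ddeg [-0.13 -0.07 -0.17]
```

View pics/l24_side.png

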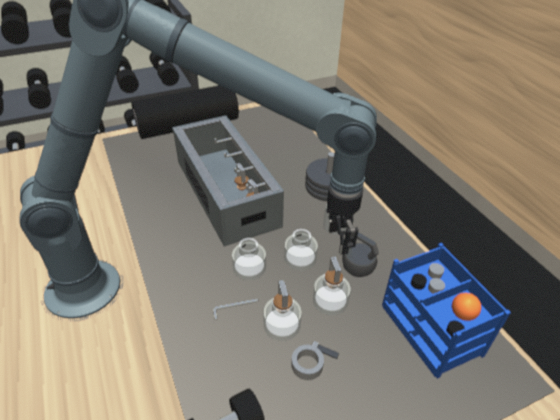

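jog_arm(increments=[0.25,-0.5,-2.5,0,0,0,7.0,0,0,-2.5,0,0,0,7.0,0,0,-2.5,0,0,0,7.0,0,0,-1.5,0,0,0,7.0,0,0,-0.8,0,0,0,7.0,0,0,-0.7,0,0,0,7.0,0,0,0,0,0,0,7.0])

```text
t: 30.05
eef_pos: [0.6108, -0.3181, 0.1167]
tool_rot: [0.144, 1.566, -0.144]
ft_force: [-0.0, -0.2, -0.2]
grip_width: 0.818
```

```bash
python3 plan.py 0.611 -0.316 0.116 -0.184;  python3 see.py .611 -.315 l25; python3 lean.py -0.184
```

```text
t 30.05 pos [ 0.6108 -0.3181  0.1167] tooly [0.183 0.983 0.   ] toolx [ 0.  0. -1.] w 0.818 F [-0.  -0.2 -0.2] q7 2.04
dcm [ 0.02  0.21 -0.07] ddeg [-0.    0.   -0.02]
lean -4.5 shift cm [0.03 0.17 0.17] rot [-4.42  0.82 -0.  ] grip pos [3.2 1.6]
lean -9.0 shift cm [0.03 0.18 0.15] rot [-4.42  0.82 -0.  ] grip pos [6.5 2.9]
lean -13.5 shift cm [0.04 0.19 0.14] rot [-4.42  0.82 -0.  ] grip pos [9.9 4. ]
lean -9.0 shift cm [-0.02 -0.13  0.2 ] rot [ 4.42 -0.82  0.  ] grip pos [7.2 6.3]
lean -4.5 shift cm [-0.03 -0.14  0.19] rot [ 4.42 -0.82  0.  ] grip pos [4.3 8.4]
lean 0.0 shift cm [-0.03 -0.16  0.18] rot [ 4.42 -0.82  0.  ] grip pos [ 1.2 10.3]
lean 4.5 shift cm [-0.03 -0.17  0.17] rot [ 4.42 -0.82  0.  ] grip pos [-2.  11.9]
lean 9.0 shift cm [-0.03 -0.18  0.15] rot [ 4.42 -0.82  0.  ] grip pos [-5.3 13.2]
lean 13.5 shift cm [-0.04 -0.19  0.14] rot [ 4.42 -0.82  0.  ] grip pos [-8.7 14.3]
lean 9.0 shift cm [ 0.04  0.19 -0.14] rot [-4.42  0.82 -0.  ] grip pos [-5.3 13.2]
lean 4.5 shift cm [ 0.03  0.18 -0.15] rot [-4.42  0.82 -0.  ] grip pos [-2.  11.9]
lean 0.0 shift cm [ 0.03  0.17 -0.17] rot [-4.42  0.82 -0.  ] grip pos [ 1.2 10.3]
```

View pics/l25.png

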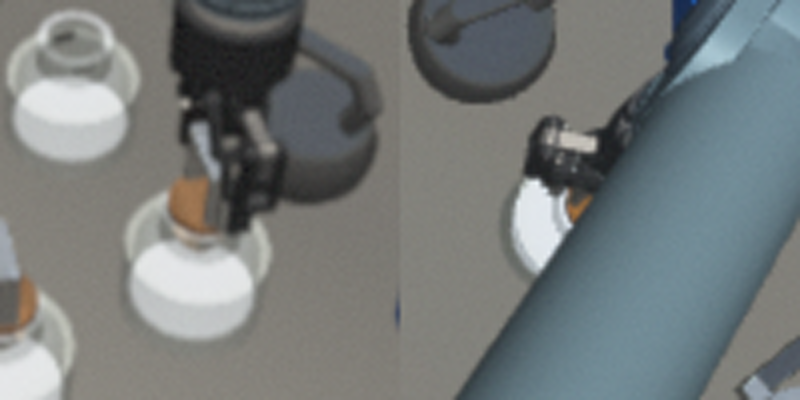

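jog_arm(increments=[0,0.1,0,0,0,0,3.5,0,0,0,0,0,0,3.5,0,0,0,0,0,0,3.5,0,0,0,0,0,0,3.5,0,0,0,0,0,0,3.5])

```text
t: 30.78
eef_pos: [0.6114, -0.3174, 0.1176]
tool_rot: [0.144, 1.564, -0.144]
ft_force: [0.3, 1.2, 5.2]
grip_width: 0.528
```

jog_arm(increments=[0.03,0.17,0.17,-4.35,0.8,0,3.5,0.03,0.18,0.15,-4.35,0.8,0,3.5,0.03,0.19,0.14,-4.35,0.8,0,3.5,0,0,0,0,0,0,3.5,0,0,0,0,0,0,3.5])

```text
t: 31.4
eef_pos: [0.6136, -0.3088, 0.1216]
tool_rot: [-0.037, 1.577, -0.321]
ft_force: [1.4, 3.9, 5.5]
grip_width: 0.528
```

jog_arm(increments=[-0.02,-0.13,0.16,4.35,-0.8,0,3.5,-0.03,-0.14,0.15,4.35,-0.8,0,3.5,-0.03,-0.16,0.14,4.35,-0.8,0,3.5,-0.03,-0.17,0.13,4.35,-0.8,0,3.5,-0.03,-0.18,0.11,4.35,-0.8,0,3.5,-0.03,-0.19,0.1,4.35,-0.8,0,3.5,0,0,0,0,0,0,3.5])

```text
t: 32.28
eef_pos: [0.6061, -0.3223, 0.1251]
tool_rot: [0.329, 1.544, 0.036]
ft_force: [-2.0, 0.1, -4.2]
grip_width: 0.532
```

```bash
python3 plan.py 0.611 -0.316 0.116 -0.184;  python3 see.py .611 -.315 l26
```

```text
t 32.27 pos [ 0.6061 -0.3223  0.1251] tooly [0.183 0.956 0.23 ] toolx [ 0.035  0.228 -0.973] w 0.532 F [-2.   0.1 -4.2] q7 2.2
dcm [ 0.49  0.63 -0.91] ddeg [-13.17   2.     0.22]
```

View pics/l26.png

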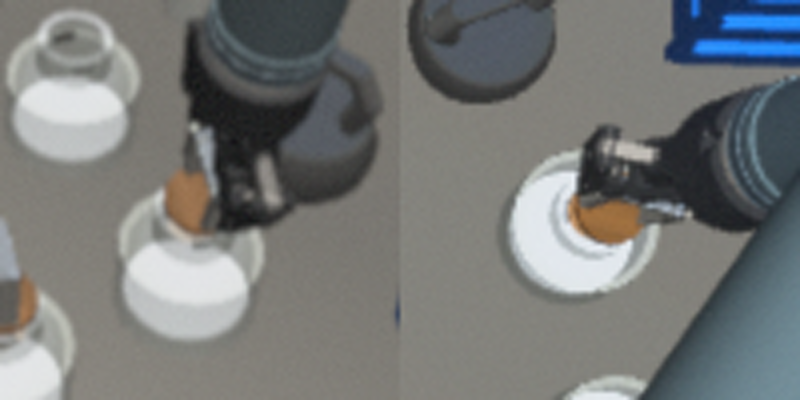

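jog_arm(increments=[0,0,-0.1,0.6,-0.1,0,3.5,0,0,0,0,0,0,3.5])

```text
t: 32.62
eef_pos: [0.6098, -0.3222, 0.1289]
tool_rot: [0.33, 1.536, 0.045]
ft_force: [-2.7, -1.5, -1.8]
grip_width: 0.529
```

```bash
python3 plan.py 0.611 -0.316 0.116 -0.184;  python3 see.py .611 -.315 l27
```

```text
t 32.62 pos [ 0.6098 -0.3222  0.1289] tooly [0.177 0.955 0.238] toolx [ 0.043  0.234 -0.971] w 0.529 F [-2.7 -1.5 -1.8] q7 2.21
dcm [ 0.12  0.62 -1.29] ddeg [-13.52   2.5   -0.05]
```

View pics/l27.png

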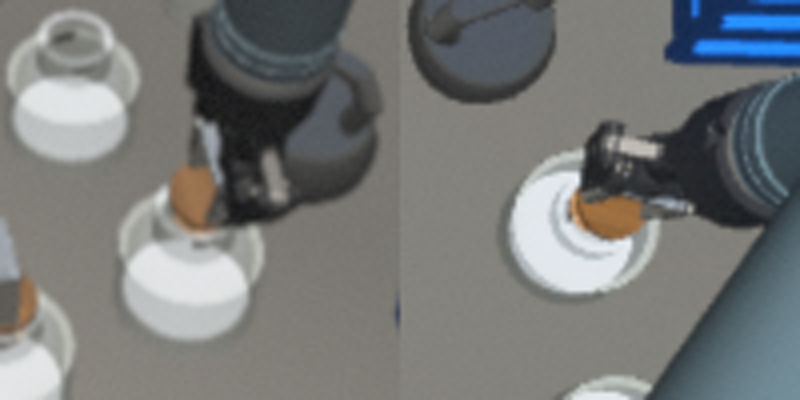

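Popped free (z 0.129, like C). Level and lift a little.

jog_arm(increments=[0.03,0.18,0.1,-4.5,0.8,0,3.5,0.03,0.18,0.1,-4.5,0.8,0,3.5,0.03,0.17,0.1,-4.5,0.8,0,3.5,0,0,0.3,0,0,0,3.5,0,0,0,0,0,0,3.5])

```text
t: 33.35
eef_pos: [0.6113, -0.3152, 0.1346]
tool_rot: [0.148, 1.564, -0.14]
ft_force: [-1.8, -0.1, -2.1]
grip_width: 0.529
```

```bash
python3 plan.py 0.611 -0.316 0.116 -0.184;  python3 see.py .611 -.315 l28
```

```text
t 33.35 pos [ 0.6113 -0.3152  0.1346] tooly [0.183 0.983 0.006] toolx [ 0.003  0.005 -1.   ] w 0.529 F [-1.8 -0.1 -2.1] q7 2.03
dcm [-0.03 -0.08 -1.86] ddeg [-0.3   0.16 -0.02]
```

View pics/l28.png

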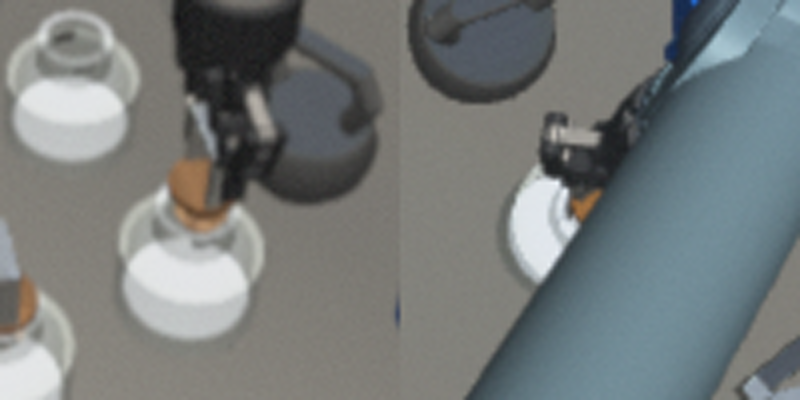

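jog_arm(increments=[0,0,0.6,0,0,0,3.5,0,0,1.4,0,0,0,3.5,0,0,2.5,0,0,0,3.5,0,0,3.0,0,0,0,3.5,0,0,3.0,0,0,0,3.5,-0.5,2.0,1.2,0,0,1.0,3.5,-1.0,4.5,0,0,0,1.0,3.5,-1.0,4.5,0,0,0,1.0,3.5,-1.0,4.5,0,0,0,1.0,3.5,-1.0,4.5,0,0,0,1.0,3.5,-1.0,4.5,0,0,0,1.0,3.5,-1.0,4.5,0,0,0,1.0,3.5])

```text
t: 34.95
eef_pos: [0.5463, -0.0253, 0.2529]
tool_rot: [0.052, 1.566, -0.046]
ft_force: [0.1, 1.0, -2.2]
grip_width: 0.529
```

jog_arm(increments=[-1.0,4.5,0,0,0,0.8,3.5,-1.0,4.5,0,0,0,0.8,3.5,-1.0,4.5,0,0,0,0.8,3.5,-1.0,4.5,0,0,0,0.8,3.5,-1.0,4.5,0,0,0,0.8,3.5,-1.0,4.5,0,0,0,0.8,3.5,-0.6,3.0,0,0,0,0.4,3.5,0,0,0,0,0,0,3.5,0,0,0,0,0,0,3.5])

```text
t: 36.08
eef_pos: [0.4809, 0.2725, 0.2521]
tool_rot: [-0.019, 1.568, 0.024]
ft_force: [0.3, -0.7, -2.6]
grip_width: 0.534
```

```bash
python3 plan.py 0.4795 0.2842 0.114 0.028
python3 - <<'E'
from look import *
refit('l29',dict(D=[.4572,-.3325,-.2245]))
E
```

```text
t 36.08 pos [0.4809 0.2725 0.2521] tooly [-0.027  1.     0.003] toolx [ 0.003  0.003 -1.   ] w 0.534 F [ 0.3 -0.7 -2.6] q7 1.04
dcm [ -0.14   1.17 -13.81] ddeg [-0.16  0.15  0.03]
D ('top',) [ 0.4592 -0.3192 -0.1637] -136.2
D ('side',) [ 0.4571 -0.3317 -0.2399] -128.5
D ('side', 'top') [ 0.4571 -0.3326 -0.2235] -257.3
```

View pics/l29_side.png

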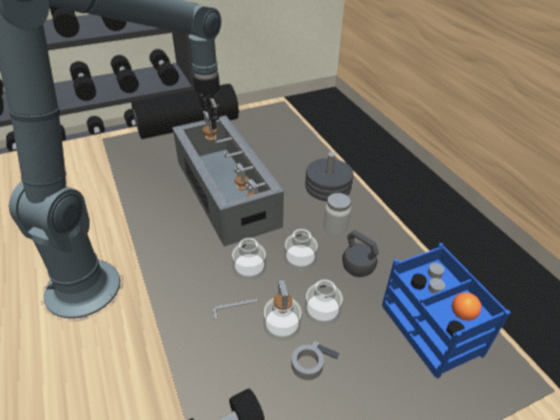

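jog_arm(increments=[-0.1,1.1,-1.5,0,0,0,3.5,0,0,-2.5,0,0,0,3.5,0,0,-2.5,0,0,0,3.5,0,0,-2.5,0,0,0,3.5,0,0,-2.0,0,0,0,3.5,0,0,-1.5,0,0,0,3.5,0,0,-1.2,0,0,0,3.5,0,0,0,0,0,0,3.5,0,0,0,0,0,0,3.5])

```text
t: 37.3
eef_pos: [0.4795, 0.2853, 0.1148]
tool_rot: [-0.02, 1.568, 0.026]
ft_force: [0.7, -0.2, -2.2]
grip_width: 0.53
```

```bash
python3 plan.py 0.5465 0.2861 0.114 0.028;  python3 see.py .5 .28 l30
```

```text
t 37.3 pos [0.4795 0.2853 0.1148] tooly [-0.029  1.     0.004] toolx [ 0.002  0.004 -1.   ] w 0.53 F [ 0.7 -0.2 -2.2] q7 1.05
dcm [ 6.7   0.08 -0.08] ddeg [-0.22  0.13 -0.07]
```

View pics/l30.png

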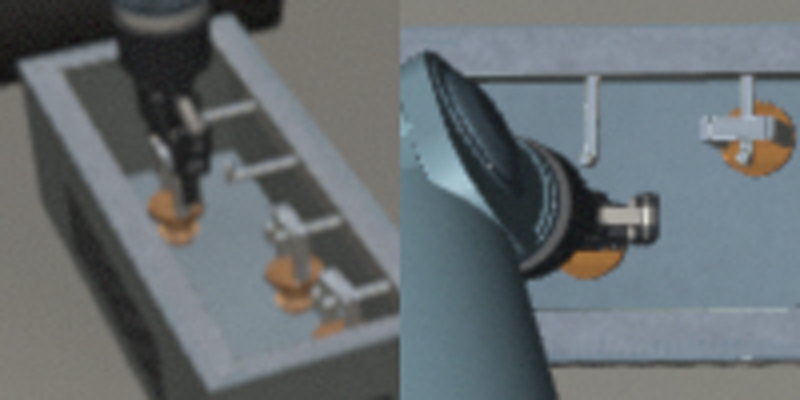

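jog_arm(increments=[1.0,0.02,0,0,0,0,3.5,1.0,0.02,0,0,0,0,3.5,1.0,0.02,0,0,0,0,3.5,1.0,0.02,0,0,0,0,3.5,1.0,0.02,0,0,0,0,3.5,1.0,0.02,0,0,0,0,3.5,0.7,0,0,0,0,0,3.5,0,0,0,0,0,0,3.5,0,0,0,0,0,0,3.5])

```text
t: 38.52
eef_pos: [0.5454, 0.2861, 0.114]
tool_rot: [-0.021, 1.57, 0.025]
ft_force: [-0.2, -0.5, -1.4]
grip_width: 0.531
```

jog_arm(increments=[0,0,-0.7,0,0,0,3.5,0,0,-0.7,0,0,0,3.5,0,0,-0.6,0,0,0,3.5,0,0,0,0,0,0,3.5,0,0,0,0,0,0,3.5])

```text
t: 39.15
eef_pos: [0.5459, 0.2861, 0.0941]
tool_rot: [-0.021, 1.57, 0.025]
ft_force: [-1.1, -0.2, -2.2]
grip_width: 0.529
```

```bash
python3 plan.py 0.5465 0.2861 0.0927 0.028;  python3 see.py .5 .28 l31
```

```text
t 39.15 pos [0.5459 0.2861 0.0941] tooly [-0.029  1.     0.003] toolx [ 0.001  0.003 -1.   ] w 0.529 F [-1.1 -0.2 -2.2] q7 1.13
dcm [ 0.06  0.   -0.14] ddeg [-0.16  0.06 -0.08]
```

View pics/l31.png

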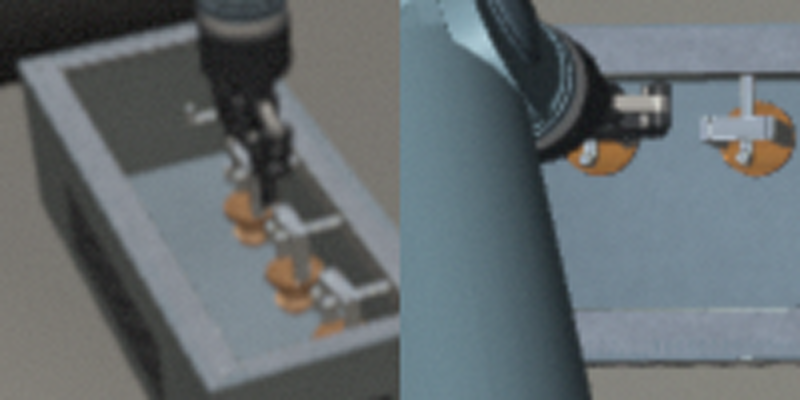

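jog_arm(increments=[0,0,-0.2,0,0,0,3.5,0,0,-0.1,0,0,0,3.5,0,0,0,0,0,0,3.5])

```text
t: 39.62
eef_pos: [0.5463, 0.2863, 0.0925]
tool_rot: [-0.02, 1.569, 0.026]
ft_force: [-2.1, -2.1, 6.1]
grip_width: 0.529
```

jog_arm(increments=[0,0,0.1,0,0,0,5.0,0,0,0,0,0,0,5.5,0,0,0,0,0,0,6.2,0,0,0,0,0,0,6.2,0,0,0,0,0,0,6.2,0,0,0.5,0,0,0,6.2,0,0,1.5,0,0,0,6.2,0,0,3,0,0,0,6.2,0,0,4,0,0,0,6.2,0,0,4,0,0,0,6.2,0,0,0,0,0,0,6.2])

```text
t: 41.0
eef_pos: [0.5492, 0.2876, 0.2285]
tool_rot: [-0.016, 1.56, 0.03]
ft_force: [-0.4, -0.4, -0.4]
grip_width: 0.724
```

```bash
python3 plan.py 0.457 -0.334 0.22 -0.224;  python3 see.py .5 .28 l32
```

```text
t 41.0 pos [0.5492 0.2876 0.2285] tooly [-0.029  1.     0.009] toolx [ 0.011  0.009 -1.   ] w 0.724 F [-0.4 -0.4 -0.4] q7 1.11
dcm [ -9.22 -62.16  -0.85] ddeg [ -0.43   0.67 -14.49]
```

View pics/l32.png

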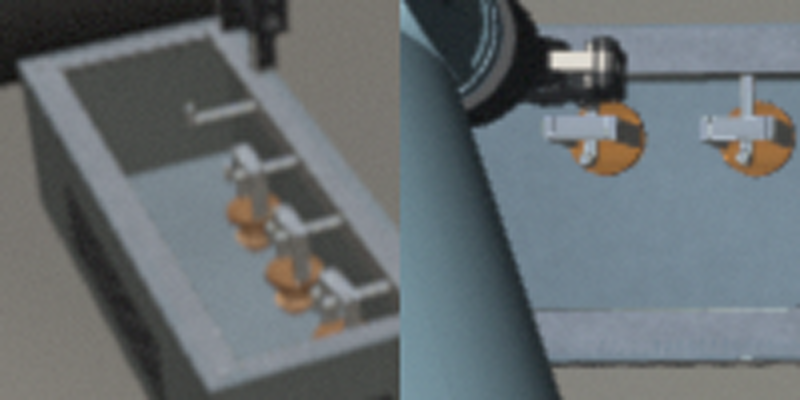

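jog_arm(increments=[-0.6,-4.15,0,0,0,-1,7.0,-0.6,-4.15,0,0,0,-1,7.0,-0.6,-4.15,0,0,0,-1,7.0,-0.6,-4.15,0,0,0,-1,7.0,-0.6,-4.15,0,0,0,-1,7.0,-0.6,-4.15,0,0,0,-1,7.0,-0.6,-4.15,0,0,0,-1,7.0,-0.6,-4.15,0,0,0,-1,7.0,-0.6,-4.15,0,0,0,-1,7.0,-0.6,-4.15,0,0,0,-1,7.0,-0.6,-4.15,0,0,0,-1,7.0,-0.6,-4.15,0,0,0,-1,7.0])

```text
t: 42.6
eef_pos: [0.4724, -0.2127, 0.2208]
tool_rot: [0.144, 1.567, -0.139]
ft_force: [0.1, 0.7, -0.7]
grip_width: 0.819
```

jog_arm(increments=[-0.6,-4.15,0,0,0,-1,7.0,-0.6,-4.15,0,0,0,-1,7.0,-0.4,-4.0,0,0,0,-0.5,7.0,0,0,0,0,0,0,7.0,0,0,0,0,0,0,7.0])

```text
t: 43.22
eef_pos: [0.4573, -0.3338, 0.2209]
tool_rot: [0.179, 1.565, -0.172]
ft_force: [-0.1, -0.5, 0.6]
grip_width: 0.818
```

```bash
python3 - <<'E'
from look import *
refit('l33',dict(D=[.4572,-.3325,-.2245]))
E
python3 plan.py 0.457 -0.334 0.116 -0.224
```

```text
D ('top',) [ 0.4588 -0.3189 -0.1949] -143.3
D ('side',) [ 0.4578 -0.3304 -0.281 ] -136.8
D ('side', 'top') [ 0.4565 -0.3325 -0.2368] -273.9
t 43.33 pos [ 0.4581 -0.3329  0.2213] tooly [0.219 0.976 0.004] toolx [ 0.001  0.004 -1.   ] w 0.819 F [ 1.1 -0.   0.4] q7 2.06
dcm [ -0.11  -0.11 -10.53] ddeg [-0.25  0.03 -0.16]
```

View pics/l33_side.png

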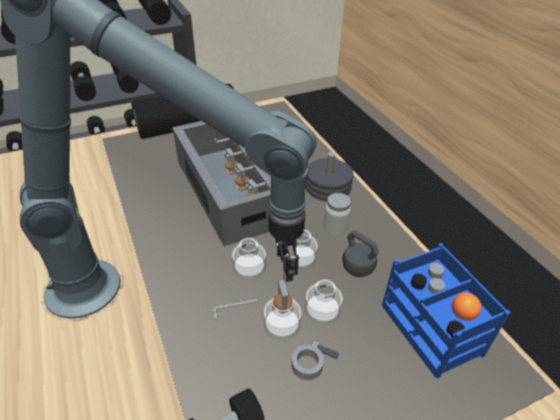

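View pics/l33_top.png

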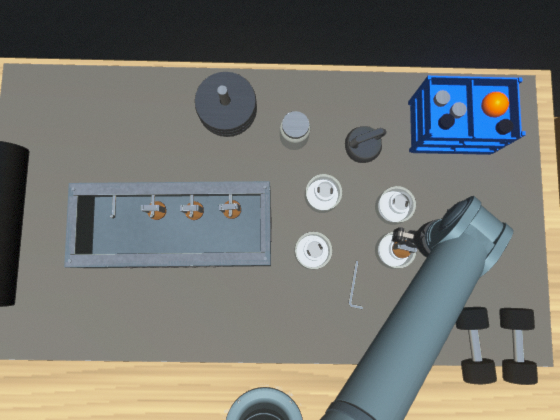

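jog_arm(increments=[-0.1,-0.1,-2.5,-0.2,0,0,7.0,0,0,-2.5,0,0,0,7.0,0,0,-2.5,0,0,0,7.0,0,0,-1.5,0,0,0,7.0,0,0,-0.8,0,0,0,7.0,0,0,-0.7,0,0,0,7.0,0,0,0,0,0,0,7.0])

```text
t: 44.2
eef_pos: [0.4569, -0.3359, 0.1172]
tool_rot: [0.175, 1.562, -0.176]
ft_force: [-0.1, -1.0, 0.1]
grip_width: 0.821
```

```bash
python3 plan.py 0.457 -0.334 0.116 -0.224;  python3 see.py .457 -.334 l34; python3 lean.py -0.224
```

```text
t 44.2 pos [ 0.4569 -0.3359  0.1172] tooly [ 0.222  0.975 -0.   ] toolx [ 0.002 -0.001 -1.   ] w 0.821 F [-0.1 -1.   0.1] q7 2.15
dcm [ 0.01  0.19 -0.12] ddeg [ 0.05  0.1  -0.02]
lean -4.5 shift cm [0.04 0.17 0.17] rot [-4.39  1.   -0.  ] grip pos [3.2 1.6]
lean -9.0 shift cm [0.04 0.18 0.15] rot [-4.39  1.   -0.  ] grip pos [6.5 2.9]
lean -13.5 shift cm [0.04 0.19 0.14] rot [-4.39  1.   -0.  ] grip pos [9.9 4. ]
lean -9.0 shift cm [-0.03 -0.12  0.2 ] rot [ 4.39 -1.    0.  ] grip pos [7.2 6.3]
lean -4.5 shift cm [-0.03 -0.14  0.19] rot [ 4.39 -1.    0.  ] grip pos [4.3 8.4]
lean 0.0 shift cm [-0.04 -0.15  0.18] rot [ 4.39 -1.    0.  ] grip pos [ 1.2 10.3]
lean 4.5 shift cm [-0.04 -0.17  0.17] rot [ 4.39 -1.    0.  ] grip pos [-2.  11.9]
lean 9.0 shift cm [-0.04 -0.18  0.15] rot [ 4.39 -1.    0.  ] grip pos [-5.3 13.2]
lean 13.5 shift cm [-0.04 -0.19  0.14] rot [ 4.39 -1.    0.  ] grip pos [-8.7 14.3]
lean 9.0 shift cm [ 0.04  0.19 -0.14] rot [-4.39  1.   -0.  ] grip pos [-5.3 13.2]
lean 4.5 shift cm [ 0.04  0.18 -0.15] rot [-4.39  1.   -0.  ] grip pos [-2.  11.9]
lean 0.0 shift cm [ 0.04  0.17 -0.17] rot [-4.39  1.   -0.  ] grip pos [ 1.2 10.3]
```

View pics/l34.png

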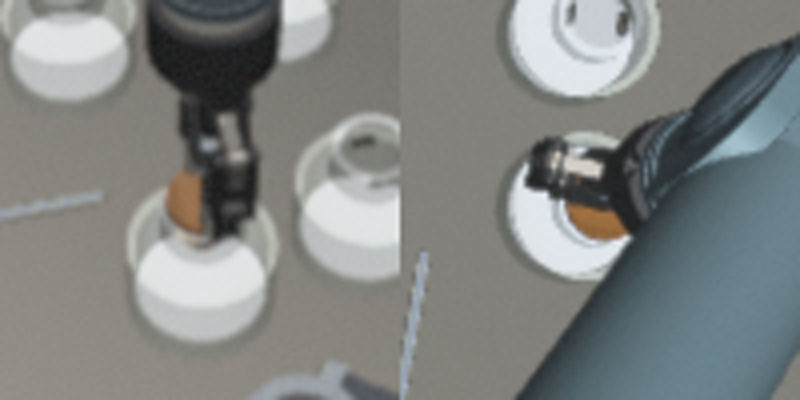

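jog_arm(increments=[0,0.1,0,0,0,0,3.5,0,0,0,0,0,0,3.5,0,0,0,0,0,0,3.5,0,0,0,0,0,0,3.5,0,0,0,0,0,0,3.5])

```text
t: 44.92
eef_pos: [0.4575, -0.335, 0.118]
tool_rot: [0.175, 1.56, -0.176]
ft_force: [-0.8, 1.5, 5.2]
grip_width: 0.527
```

jog_arm(increments=[0.04,0.17,0.17,-4.32,0.98,0,3.5,0.04,0.18,0.15,-4.32,0.98,0,3.5,0.04,0.19,0.14,-4.32,0.98,0,3.5,0,0,0,0,0,0,3.5,0,0,0,0,0,0,3.5])

```text
t: 45.55
eef_pos: [0.4595, -0.3271, 0.122]
tool_rot: [-0.007, 1.579, -0.354]
ft_force: [-0.9, 5.0, 6.7]
grip_width: 0.53
```

```bash
python3 plan.py 0.457 -0.334 0.116 -0.224;  python3 see.py .457 -.334 l35
```

```text
t 45.55 pos [ 0.4595 -0.3271  0.122 ] tooly [ 0.214  0.95  -0.228] toolx [-0.048 -0.223 -0.974] w 0.53 F [-0.9  5.   6.7] q7 1.84
dcm [-0.25 -0.69 -0.6 ] ddeg [12.87 -2.78 -0.15]
```

View pics/l35.png

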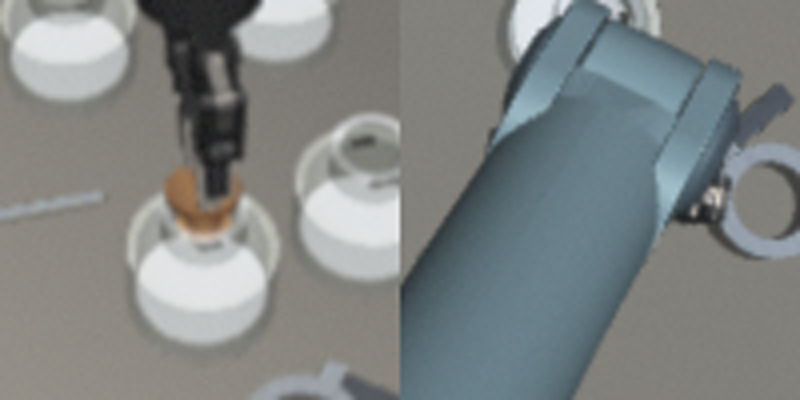

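jog_arm(increments=[-0.03,-0.12,0.16,4.32,-0.98,0,3.5,-0.03,-0.14,0.15,4.32,-0.98,0,3.5,-0.04,-0.15,0.14,4.32,-0.98,0,3.5,-0.04,-0.17,0.13,4.32,-0.98,0,3.5,-0.04,-0.18,0.11,4.32,-0.98,0,3.5,-0.04,-0.19,0.1,4.32,-0.98,0,3.5,0,0,-0.1,0.4,-0.1,0,3.5,0,0,0,0,0,0,3.5,0,0,0,0,0,0,3.5])

```text
t: 46.78
eef_pos: [0.4554, -0.3404, 0.1286]
tool_rot: [0.357, 1.527, 0.008]
ft_force: [-1.3, -4.5, -0.1]
grip_width: 0.526
```

```bash
python3 plan.py 0.457 -0.334 0.116 -0.224;  python3 see.py .457 -.334 l36
```

```text
t 46.77 pos [ 0.4554 -0.3404  0.1286] tooly [0.216 0.948 0.233] toolx [ 0.054  0.226 -0.973] w 0.526 F [-1.3 -4.5 -0.1] q7 2.37
dcm [ 0.16  0.64 -1.26] ddeg [-1.308e+01  3.120e+00 -1.000e-02]
```

View pics/l36.png

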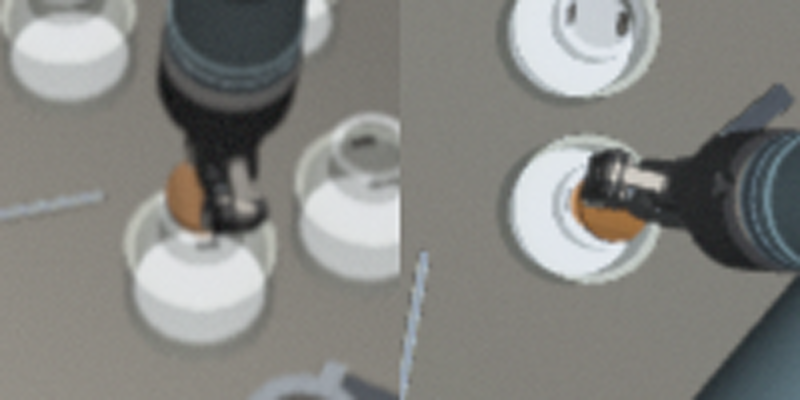

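Free again (z 0.1286). Level and lift.

jog_arm(increments=[0.04,0.18,0.1,-4.36,1.0,0,3.5,0.04,0.18,0.1,-4.36,1.0,0,3.5,0.04,0.17,0.1,-4.36,1.0,0,3.5,0,0,0.3,0,0,0,3.5,0,0,0,0,0,0,3.5])

```text
t: 47.5
eef_pos: [0.4576, -0.3316, 0.1346]
tool_rot: [0.181, 1.562, -0.168]
ft_force: [0.2, -0.4, -1.7]
grip_width: 0.527
```

```bash
python3 plan.py 0.457 -0.334 0.116 -0.224;  python3 see.py .457 -.334 l37
```

```text
t 47.5 pos [ 0.4576 -0.3316  0.1346] tooly [0.221 0.975 0.008] toolx [ 0.003  0.008 -1.   ] w 0.527 F [ 0.2 -0.4 -1.7] q7 2.13
dcm [-0.06 -0.24 -1.86] ddeg [-0.45  0.16 -0.07]
```

View pics/l37.png

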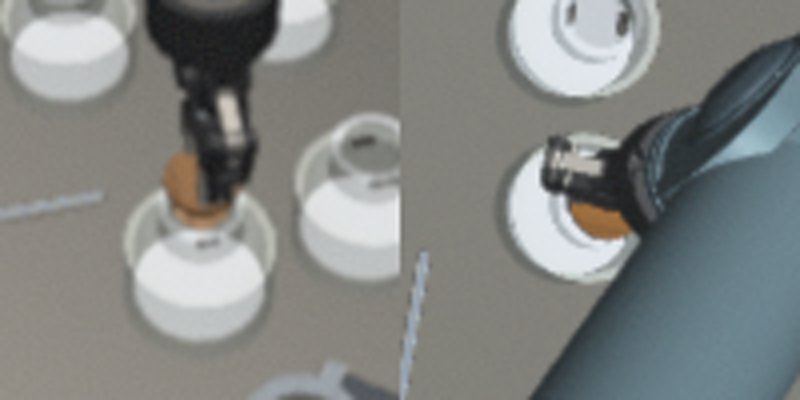

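jog_arm(increments=[0,0,0.6,0,0,0,3.5,0,0,1.4,0,0,0,3.5,0,0,2.5,0,0,0,3.5,0,0,3.0,0,0,0,3.5,0,0,3.0,0,0,0,3.5,0.1,2.0,1.2,0,0,0.5,3.5,0.1,4.5,0,0,0,0.9,3.5,0.1,4.5,0,0,0,0.9,3.5,0.1,4.5,0,0,0,0.9,3.5,0.1,4.5,0,0,0,0.9,3.5,0.1,4.5,0,0,0,0.9,3.5,0.1,4.5,0,0,0,0.9,3.5])

```text
t: 49.1
eef_pos: [0.4642, -0.0428, 0.2529]
tool_rot: [0.1, 1.565, -0.092]
ft_force: [0.7, -0.8, -3.2]
grip_width: 0.527
```

jog_arm(increments=[0.1,4.5,0,0,0,0.9,3.5,0.1,4.5,0,0,0,0.9,3.5,0.1,4.5,0,0,0,0.9,3.5,0.1,4.5,0,0,0,0.9,3.5,0.1,4.5,0,0,0,0.9,3.5,0.1,4.5,0,0,0,0.9,3.5,0.1,4.5,0,0,0,0.9,3.5,0.1,4.5,0,0,0,0.9,3.5,0.1,4.5,0,0,0,0.9,3.5,0,1.0,0,0,0,0.5,3.5,0,0,0,0,0,0,3.5,0,0,0,0,0,0,3.5])

```text
t: 50.6
eef_pos: [0.4741, 0.3688, 0.2519]
tool_rot: [-0.018, 1.569, 0.023]
ft_force: [-0.9, 0.4, -2.2]
grip_width: 0.531
```

```bash
python3 plan.py 0.4768 0.3792 0.114 0.028; python3 see.py .5 .38 l38
```

```text
t 50.6 pos [0.4741 0.3688 0.2519] tooly [-0.026  1.     0.003] toolx [ 0.002  0.003 -1.   ] w 0.531 F [-0.9  0.4 -2.2] q7 0.88
dcm [  0.27   1.04 -13.79] ddeg [-0.17  0.11  0.12]
```

View pics/l38.png

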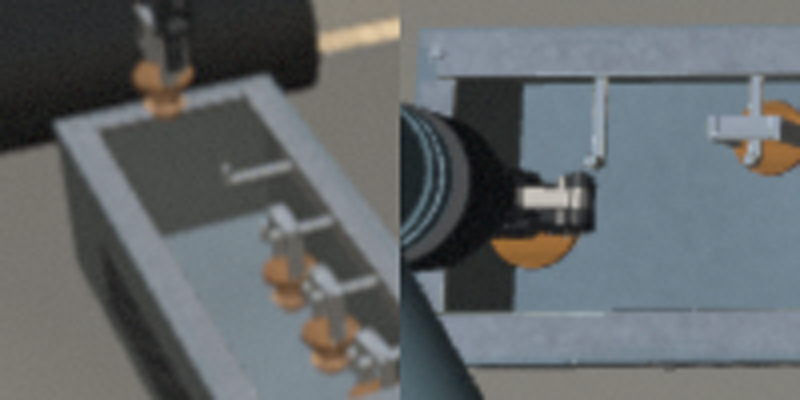

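jog_arm(increments=[0.25,1.0,-1.5,0,0,0,3.5,0,0,-2.5,0,0,0,3.5,0,0,-2.5,0,0,0,3.5,0,0,-2.5,0,0,0,3.5,0,0,-2.0,0,0,0,3.5,0,0,-1.5,0,0,0,3.5,0,0,-1.2,0,0,0,3.5,0,0,0,0,0,0,3.5,0,0,0,0,0,0,3.5])

```text
t: 51.82
eef_pos: [0.4762, 0.3818, 0.1155]
tool_rot: [-0.019, 1.568, 0.027]
ft_force: [0.0, 0.6, -3.2]
grip_width: 0.527
```

```bash
python3 plan.py 0.5438 0.3811 0.114 0.028;  python3 see.py .5 .38 l39
```

```text
t 51.83 pos [0.4762 0.3818 0.1155] tooly [-0.029  1.     0.005] toolx [ 0.003  0.006 -1.   ] w 0.527 F [ 0.   0.6 -3.2] q7 0.88
dcm [ 6.76 -0.07 -0.15] ddeg [-0.32  0.16 -0.07]
```

View pics/l39.png

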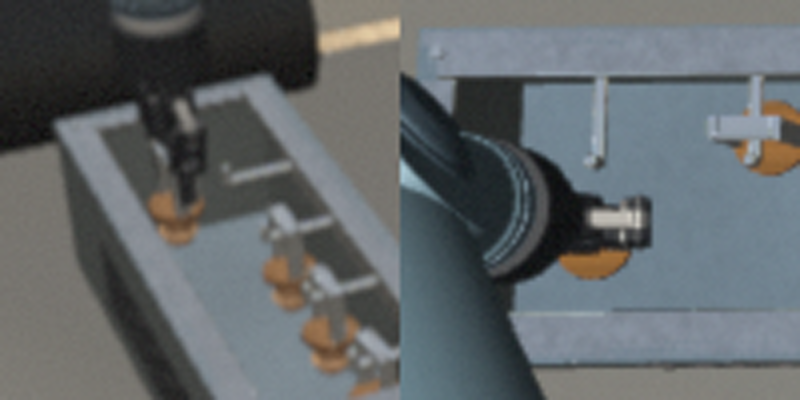

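jog_arm(increments=[1.0,0,-0.02,0,0,0,3.5,1.0,0,-0.02,0,0,0,3.5,1.0,0,-0.02,-0.3,0,0,3.5,1.0,0,-0.02,0,0,0,3.5,1.0,0,-0.02,0,0,0,3.5,1.0,0,0,0,0,0,3.5,0.75,-0.05,0,0,0,0,3.5,0,0,0,0,0,0,3.5,0,0,0,0,0,0,3.5])

```text
t: 53.05
eef_pos: [0.5426, 0.3809, 0.1135]
tool_rot: [-0.024, 1.57, 0.023]
ft_force: [-0.6, 0.7, -2.7]
grip_width: 0.529
```

jog_arm(increments=[0,0,-0.7,0,0,0,3.5,0,0,-0.7,0,0,0,3.5,0,0,-0.6,0,0,0,3.5,0,0,0,0,0,0,3.5,0,0,0,0,0,0,3.5])

```text
t: 53.68
eef_pos: [0.543, 0.3807, 0.0934]
tool_rot: [-0.024, 1.569, 0.022]
ft_force: [-0.2, -0.0, -2.8]
grip_width: 0.528
```

```bash
python3 plan.py 0.5438 0.3811 0.0927 0.028;  python3 see.py .5 .38 l40
```

```text
t 53.67 pos [0.543  0.3807 0.0934] tooly [-0.029  1.    -0.001] toolx [ 0.001 -0.001 -1.   ] w 0.528 F [-0.2 -0.  -2.8] q7 0.95
dcm [ 0.08  0.04 -0.07] ddeg [ 0.05  0.08 -0.08]
```

View pics/l40.png

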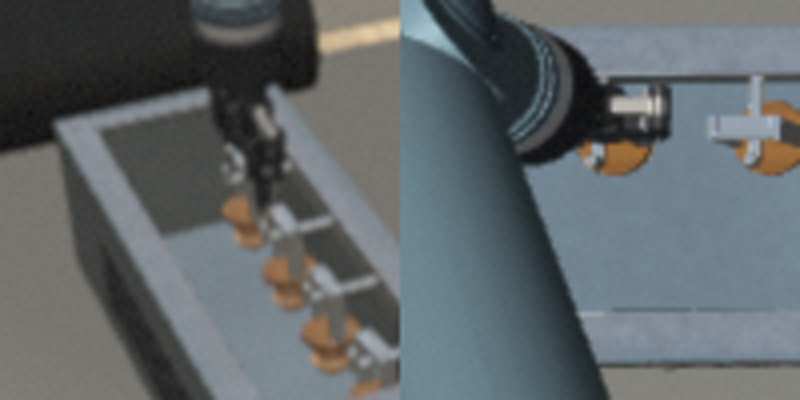

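jog_arm(increments=[0,0,-0.2,0,0,0,3.5,0,0,-0.1,0,0,0,3.5,0,0,0,0,0,0,3.5])

```text
t: 54.15
eef_pos: [0.5433, 0.3809, 0.0928]
tool_rot: [-0.023, 1.569, 0.023]
ft_force: [-3.3, -3.4, 7.2]
grip_width: 0.531
```

jog_arm(increments=[0,0,0.1,0,0,0,5.0,0,0,0,0,0,0,5.5,0,0,0,0,0,0,6.2,0,0,0,0,0,0,6.2,0,0,0,0,0,0,6.2,0,0,0.5,0,0,0,6.2,0,0,1.5,0,0,0,6.2,0,0,3,0,0,0,6.2,0,0,4,0,0,0,6.2,0,0,4,0,0,0,6.2,0,0,3,0,0,0,6.2,0,0,0,0,0,0,6.2])

```text
t: 55.65
eef_pos: [0.5453, 0.3823, 0.2572]
tool_rot: [-0.019, 1.562, 0.027]
ft_force: [0.7, 0.3, -0.2]
grip_width: 0.728
```

jog_arm(increments=[-1,3,1,0,0,0,6.2,-1,4,1,0,0,0,6.2,-1,4,0,0,0,0,6.2,-1,4,0,0,0,0,6.2,0,0,0,0,0,0,6.2,0,0,0,0,0,0,6.2,0,0,0,0,0,0,6.2,0,0,0,0,0,0,6.2])

```text
t: 56.65
eef_pos: [0.5043, 0.5291, 0.2719]
tool_rot: [-0.022, 1.569, 0.02]
ft_force: [0.3, -0.4, 0.2]
grip_width: 0.725
```

Run:
```python
from h import *
s=viewer.read_camera('side'); t=viewer.read_camera('top')
cv2.imwrite('pics/f_side.png',s[:,:,::-1]); cv2.imwrite('pics/f_top.png',t[:,:,::-1])
c=np.hstack([cv2.resize(s[100:250,160:300],(392,420),interpolation=cv2.INTER_CUBIC),cv2.resize(t[150:300,60:200],(392,420),interpolation=cv2.INTER_CUBIC)])
cv2.imwrite('pics/f_z.png',c[:,:,::-1])
p=np.load('cab.npy'); G={'side':grad(s),'top':grad(t)}
for i in range(4):
    h=Rz(p[2])@np.array([.042,-.1425+.095*i,0])+np.array([p[0],p[1],0])
    q,c=fit(G,stopper_pts(),[h[0],h[1],p[2]],.110); print(i,np.round(q,4),'hook',np.round(h,4),round(c))
print(telemetry.state()['ft_force'],telemetry.state()['t'])
```

```text
0 [0.5526 0.0998 0.1361] hook [0.5518 0.0962 0.    ] -256
1 [0.547  0.1935 0.0008] hook [0.5492 0.1911 0.    ] -255
2 [0.5457 0.2899 0.0041] hook [0.5465 0.2861 0.    ] -250
3 [0.545  0.3845 0.0374] hook [0.5438 0.3811 0.    ] -256
[-0.04399108  0.41450902  0.59293823] 56.75
```

View pics/f_z.png

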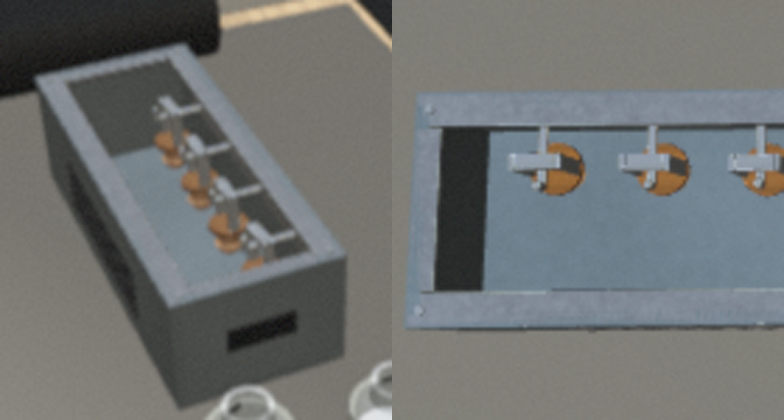

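View pics/f_side.png

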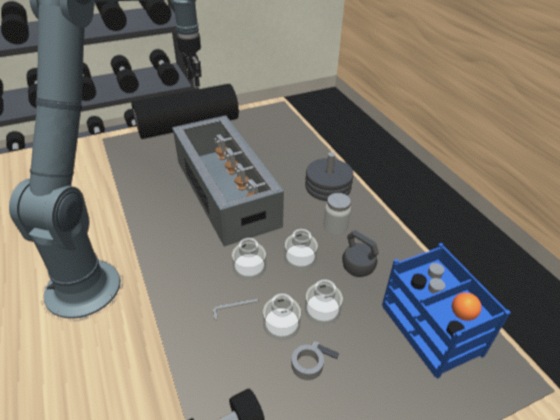

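View pics/f_top.png

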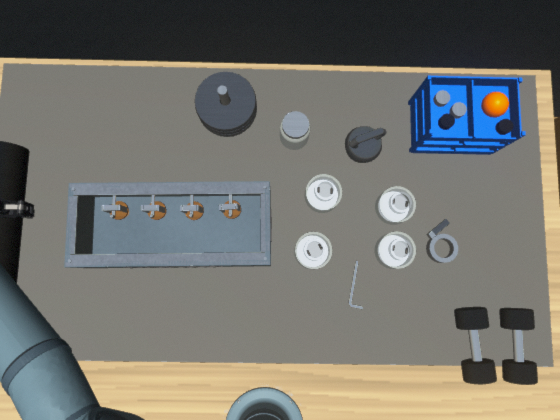

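jog_arm(increments=[0,0,0,0,0,0,6.2,0,0,0,0,0,0,6.2,0,0,0,0,0,0,6.2,0,0,0,0,0,0,6.2,0,0,0,0,0,0,6.2,0,0,0,0,0,0,6.2,0,0,0,0,0,0,6.2,0,0,0,0,0,0,6.2,0,0,0,0,0,0,6.2,0,0,0,0,0,0,6.2])

```text
t: 58.0
eef_pos: [0.5031, 0.5308, 0.2717]
tool_rot: [-0.024, 1.569, 0.022]
ft_force: [0.8, 0.2, -0.1]
grip_width: 0.727
```

Run:
```python
from h import *
a=cv2.imread('pics/f_top.png').astype(int);s=viewer.read_camera('top')[:,:,::-1].astype(int)
d=abs(s-a).max(2)[180:270,65:275]; print('diff',d.max(),(d>40).sum())
a=cv2.imread('pics/f_side.png').astype(int);s=viewer.read_camera('side')[:,:,::-1].astype(int)
d=abs(s-a).max(2)[110:340,170:370]; print('diff',d.max(),(d>40).sum())
print(env.finish_job())
```

```text
diff 10 0
diff 16 0
the job is handed in; nothing more can be done
None
```

All four jars had stoppers. I rocked each one free and hung it by its stirrup on a hook of its own (hook0 to hook3), then handed the job in at about 58 s of the 210 s allowed.

**Last checks:**
- **Stoppers:** all four hang upright. By fitting their outlines in both cameras, each sits within about 4 mm of its hook point in x and y; I took the height from the force as each one settled on its hook. Pictures taken over a second apart showed no movement.
- **Jars:** all four stand upright on the matting.
- **Other gear:** it looks unmoved in the pictures, though I did not measure it.
- **Arm:** the gripper was clear of everything, with no force on the wrist beyond noise. I saw no sign of contact with the cabinet.

**What did not go cleanly:**
- **First jar pulled on:** at the end of the second rock the pull reached about 13 N, including the stopper's weight. The pictures suggested the jar lifted or tipped slightly. I lowered at once, the stopper popped free and the jar settled flat. I rocked the other three with less lift.
- **Jar knocked aside:** one jar, already open, had moved a few centimetres while the arm was over the cabinet. It stayed upright, so I left it there.
- **Outline fit for hook0:** it gave a turn of 0.14 rad about vertical for that stopper, which the pictures do not show. I took it as fit noise.

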